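# Load the tall eye bracket from the revolving parts rack into the drilling fixture

## Robot

A 6-joint arm with a two-finger parallel gripper is mounted at the origin on the work surface. World frame = base frame: x ahead of the robot, y to its left, z up, the work surface at z = 0. Lengths are in mm, angles in degrees, forces in N, time in s.
With the tool pointing down it reaches from about 350 to 975 mm from the base axis. Payload 4.9 kg.
Tool frame: the origin (TCP) lies where the fingers leave the gripper's body, on its centre line; the fingertips stand 73 mm ahead of it and the grasp point (between the pads) lies 54 mm ahead of it; z points along the fingers, y is the direction in which the jaws open and shut (so a half turn about z gives the same grasp; the last joint's range is limited). The gripper opens to 85 mm and grips with 20 to 120 N. Pads are 22 mm wide; open, the fingers measure 114 mm over their backs; the gripper's body (76 mm by 85 mm) begins 54 mm behind the grasp point. The pads swing forward as they close: fully open they stand 13 mm farther back than shut.
Start: joints at [-6.818, 3.019, 92.412, -0, 84.569, -6.818], TCP at [624.982, 0.003, 303.904] pointing down, gripper open.
Joint ranges: [-172.51, 172.51], [-57.92, 126.97], [3.15, 148.05], [-58.71, 238.71], [5.1, 150.11], [-179.66, 179.66]. Speed limits (degrees/s): [147.25, 147.25, 180, 180, 180, 180].

## Interface

Orientations are given as [roll, pitch, yaw] about the fixed x, y, z axes, in that order (R = Rz(yaw) Ry(pitch) Rx(roll)).
In Python, from rig import ctrl, viewer gives the robot as it stands.
- The arm moves only by the tool carry_out, never from a script. Its argument "increments" is a list of rows, each a list of 4 numbers: the shift along the tool's x, y, z in units of 40 mm (1.0 is 40 mm), then the turn about the tool's z in units of 5 degrees (1.0 is 5 degrees). A call has 1 to 20 rows; each row is the pose to reach, as a shift and turn from the pose commanded when the call began, along the tool's axes at that moment; what a row does not reach only later rows make up. A row lasts 1/12 s, in which the tool goes at most 41.7 mm and 7.16 degrees, less where a joint would pass 70% of its speed; a pose out of reach is approached as far as the arm can. A call with a gripper value outside its range is refused whole. "fingers" is the closure, from -1 (fully open) to 1 (shut), set as the call begins (left out, the last holds). The fingers move at their own pace and stop on an object; the grip force is fixed at half the most. Time passes only in rows, so rows that repeat a pose let the fingers close. It gives the time, the measured TCP pose, the force and the opening at its end, in the units of the state.
- ctrl.get_obs(): the state, without advancing time (a new reading comes with each control period).
- viewer.read_camera(name): name is "scene" or "side" or "wrist"; returns (picture, depth): 480x640x3 uint8, red, green, blue; 480x640 float32, mm along the optical axis (not along the pixel's ray), 0 where there is no reading.
- viewer.camera_info(name): a dict with "K" (3x3 intrinsics, pixels), "world_to_cam" (4x4, takes a point from world to camera coordinates). Camera axes: x right, y up, looking along -z (the intrinsics and any distortion apply to the point x, -y, -z); pixel columns grow to the right and rows downward; lengths in mm; the calibration is good to about 2 mm. The wrist camera is an equidistant fisheye: a pixel r from the principal point sees the ray r / f radians off the axis. A picture is of the moment at which its call begins: read the wrist's pose just before it. camera_info takes no time and is no camera call; for the wrist camera it gives the pose at the moment of the call.
- ctrl.close_job(): hands the job in, once; it reports no verdict.
The state is a dict: "t": time; "joint_positions": joint angles; "joint_vel": joint speeds; "effort": joint torques, N m; "position": TCP position; "tcp_rot": TCP orientation; "wrist_force": force on the tool from outside, world axes, zero at the start; "ft_torque": the same for the moment, N m; "finger_gap": finger opening in mm.
Only numpy, scipy, OpenCV 4.12 (cv2) and the standard library are available. Lean on these libraries where they do the work, as an engineer would, in place of code of your own. Each camera call takes 0.05 s, during which the arm holds its last target.

## Task

Turn the revolving parts rack until the pocket holding the tall bracket with the round, bored top is in line with the pointer on the rack's base, facing the robot, and only then lift that bracket out. Stand it upright on its foot on the drilling fixture, pushed up flush against both the back stop and the side stop, and let go. Leave the other three brackets standing in their pockets.

Things in the scene. Friction and masses are not known exactly. Their poses are not given: they have to be found in the camera images.
- carousel: Grey two-tier revolving rack; turns either way over a full turn, 0.12 N m friction, stays where left. Origin on its upright axis at table level, z up. Lower deck: radius 165 mm, top at 30 mm, four pockets centred 130 mm out on the +x, -x, +y, -y axes, 40 (radial) x 64 mm inside curbs 8 mm high, 5 mm thick. Eye bracket in the +x or -x pocket, straight one opposite.
- handle (a point): Black upright handle bar on the rack's axis above the tray, for turning the rack: 70 mm long along x, 16 mm thick along y, 50 mm high (215 to 265 mm above the table); this point is its centre. It turns with the rack; axes as the carousel's.
- tray (a point): Upper tier of the rack, turning with it: round tray of radius 128 mm, this point on the axis at its underside, 150 mm above the table; rim at 195 mm. It blocks a gripper coming straight down on a bracket; one tilted 30 to 45 degrees, leaning out from the rack, passes below and outside it.
- pickup (a point): Fixed point where the wanted pocket's centre must stand: 130 mm from the rack's axis in the direction of the base's pointer, on the robot's side, 30 mm above the table (deck top). The pointer is a steel diamond ending a dark tongue on the table, 192 mm from the axis. x points from here to the rack's axis, z up.
- eye_center (a point): Wanted bracket, bare aluminium, 0.2 to 0.45 kg, 85 mm tall, round top (radius 20 mm), dark 22 mm bore. Point at its centre, 42.5 mm up. Foot 36 (x) x 60 (y) x 16 mm high; on it a plate 20 mm thick (x), 40 mm wide (y), flat parallel sides up to 65 mm, all centred. z up. Same after half a turn. In its pocket y is tangential, x radial.
- straight_center (a point): Bracket to leave alone: bare aluminium, same foot and plate, 85 mm tall, but a square top without bore. Point at its centre, 42.5 mm above its underside.
- short_center (a point): Bracket to leave alone: round bored top like the wanted one but only 60 mm tall. Point at its centre, 30 mm above its underside.
- stub_center (a point): Bracket to leave alone: square top, only 42 mm tall. Point at its centre, 21 mm above its underside.
- nest (a point): Point on top (20 mm above the table) of the fixed fixture, a dark steel plate 160 mm square: where the foot's centre stands when it touches both stops. x points away from the robot to the back stop, inner face at x = +18 mm; side stop's inner face at y = -30 mm, it runs along x from -67; stops 10 mm high, 16 mm thick; z up. The bracket's x lies along this x.
Mind the look-alikes: they are no part of the job. What is shaped like the part that bears nest but blue is not meant. What is shaped like the part that bears straight_center but purple is not meant.

How it is judged (in metres and radians):
On the way, in this order (a step that is already met when the one before it is completed fails the run):
1. the eye bracket, still standing in its pocket, has been turned to the pointer (its centre within 24 mm of the pickup point) and the rack is at rest (horizontal distance between eye_center and pickup below 0.024 m and z of eye_center in the frame of carousel between 0.064 and 0.081 m and angular speed of carousel below 0.1 rad/s and horizontal distance between eye_center and carousel below 0.14 m and angle between eye_center's own z axis and vertical below 0.15 rad), for 0.3 s.
2. the eye bracket has been lifted out and held above its pocket's height (its centre over 115 mm above the table) (height (world z) of eye_center above 0.115 m), for 0.05 s.
At the end, for the whole second after the job is handed in: The eye bracket stands released and still on the fixture plate, upright within 1.7 degrees, squared to the stops within 3.4 degrees and within 3 mm of touching both; the other three brackets stand in their pockets (x of eye_center in the frame of nest between -0.003 and 0.003 m and y of eye_center in the frame of nest between -0.003 and 0.003 m and z of eye_center in the frame of nest between 0.0385 and 0.0465 m and angle between the x axis of eye_center and the x axis of nest, either way round below 0.06 rad and angle between eye_center's own z axis and vertical below 0.03 rad and linear speed of eye below 0.02 m/s and not (angle between straight_center's own z axis and vertical above 0.35 rad or z of straight_center in the frame of carousel above 0.0845 m or z of straight_center in the frame of carousel below 0.0575 m or horizontal distance between straight_center and carousel above 0.15 m or horizontal distance between straight_center and carousel below 0.11 m) and not (angle between short_center's own z axis and vertical above 0.35 rad or z of short_center in the frame of carousel above 0.072 m or z of short_center in the frame of carousel below 0.045 m or horizontal distance between short_center and carousel above 0.15 m or horizontal distance between short_center and carousel below 0.11 m) and not (angle between stub_center's own z axis and vertical above 0.35 rad or z of stub_center in the frame of carousel above 0.063 m or z of stub_center in the frame of carousel below 0.036 m or horizontal distance between stub_center and carousel above 0.15 m or horizontal distance between stub_center and carousel below 0.11 m)).
It fails at once if the straight bracket is knocked over or taken out of its pocket (angle between straight_center's own z axis and vertical above 0.35 rad or z of straight_center in the frame of carousel above 0.0845 m or z of straight_center in the frame of carousel below 0.0575 m or horizontal distance between straight_center and carousel above 0.15 m or horizontal distance between straight_center and carousel below 0.11 m).
It fails at once if the short bracket is knocked over or taken out of its pocket (angle between short_center's own z axis and vertical above 0.35 rad or z of short_center in the frame of carousel above 0.072 m or z of short_center in the frame of carousel below 0.045 m or horizontal distance between short_center and carousel above 0.15 m or horizontal distance between short_center and carousel below 0.11 m).
It fails at once if the stub bracket is knocked over or taken out of its pocket (angle between stub_center's own z axis and vertical above 0.35 rad or z of stub_center in the frame of carousel above 0.063 m or z of stub_center in the frame of carousel below 0.036 m or horizontal distance between stub_center and carousel above 0.15 m or horizontal distance between stub_center and carousel below 0.11 m).
It also fails if it takes over 72 s, if anything falls off the work surface, if the arm or the gripper's body presses on something with over 40 N, if the wrist force passes 120 N, or if a joint passes its speed limit or range.

## Working session

There is one attempt and no reset: what is moved stays moved. The work goes in short steps, Python scripts to look and compute and a tool call to move; the robot and the scene stay as the last step left them, time stands still between calls to the robot, and variables do not carry over. Pictures are saved under pics/ and viewed, and the job is handed in when it is done.

Besides the shell and the picture viewer there is one more tool, called after "Call:" as a command line: name --pt "numbers of a row" for each row, then --argument value for the rest. carry_out: Moves the arm, as the interface text tells. Its arguments: {"type":"object","properties":{"increments":{"type":"array"},"fingers":{"type":"number"}},"required":["increments"]}

```bash
ls; mkdir -p pics
cat > h.py <<'E'
import numpy as np, cv2
from rig import ctrl, viewer
def grab(n,tag):
    info=viewer.camera_info(n); p,d=viewer.read_camera(n)
    cv2.imwrite(f'pics/{tag}.png',p[:,:,::-1]); np.savez(f'pics/{tag}.npz',p=p,d=d,K=info['K'],T=info['world_to_cam'])
    return p,d,info
def pts(K,T,d):
    K=np.array(K);T=np.array(T)
    v,u=np.mgrid[0:480,0:640]
    X=np.stack([(u-K[0,2])/K[0,0]*d,-(v-K[1,2])/K[1,1]*d,-d],-1)
    Ti=np.linalg.inv(T); return X@Ti[:3,:3].T+Ti[:3,3]
E
python3 - <<'E'
from h import *
print(ctrl.get_obs())
for n in ['scene','side']:
    p,d,i=grab(n,n+'0'); print(i)
grab('wrist','wrist0')
E
```

```text
pics
{'t': 0.0, 'joint_positions': array([-6.81916356e+00,  3.05596456e+00,  9.24928076e+01,  4.97535989e-04,
        8.45683084e+01, -6.81733923e+00]), 'joint_vel': array([-0.02347514, -0.01465472,  0.04939574,  0.00209882,  0.04312067,
       -0.00889416]), 'effort': array([ 2.70554956e-04, -3.93670499e+01, -3.70175600e+01, -1.62778279e-04,
        6.93513779e-03, -6.06393527e-06]), 'position': array([6.24521578e+02, 4.88928638e-02, 3.02669410e+02]), 'tcp_rot': array([-1.79883806e+02, -1.43896867e-02,  8.99981135e+01]), 'wrist_force': array([ 1.10356088,  0.2610241 , -0.20688762]), 'ft_torque': array([ 0.01153138, -0.02764036, -0.06725426]), 'finger_gap': 85.65679365918632}
{'K': array([[459.33132183,   0.        , 313.61196337],
       [  0.        , 459.33132183, 240.50834098],
       [  0.        ,   0.        ,   1.        ]]), 'world_to_cam': array([[-6.58296007e-01,  7.52692035e-01,  1.00532727e-02,
         4.05626019e+02],
       [-5.54346511e-01, -4.93773913e-01,  6.69990499e-01,
         1.29485710e+02],
       [ 5.09260556e-01,  4.35479073e-01,  7.42301599e-01,
        -1.52637470e+03],
       [ 0.00000000e+00,  0.00000000e+00,  0.00000000e+00,
         1.00000000e+00]])}
{'K': array([[577.50434802,   0.        , 317.15175028],
       [  0.        , 577.50434802, 243.45433228],
       [  0.        ,   0.        ,   1.        ]]), 'world_to_cam': array([[ 8.03434124e-01, -5.95270474e-01,  1.21107495e-02,
        -4.75414595e+02],
       [ 3.90458081e-01,  5.42137595e-01,  7.44062709e-01,
        -2.66950420e+02],
       [-4.49484254e-01, -5.93076631e-01,  6.68000011e-01,
        -1.18887359e+03],
       [ 0.00000000e+00,  0.00000000e+00,  0.00000000e+00,
         1.00000000e+00]])}
```

View pics/scene0.png

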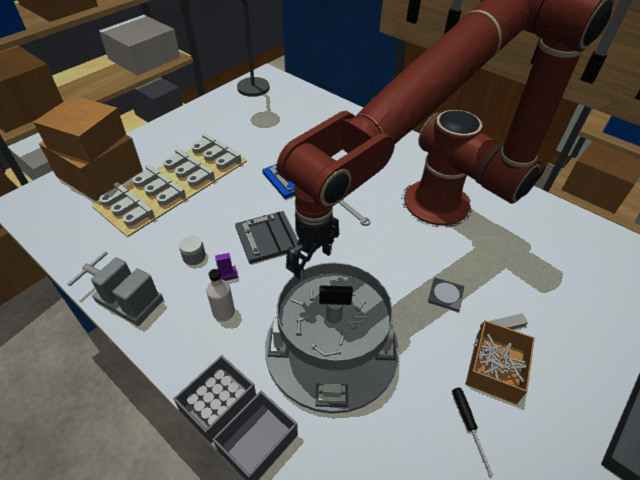

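View pics/side0.png

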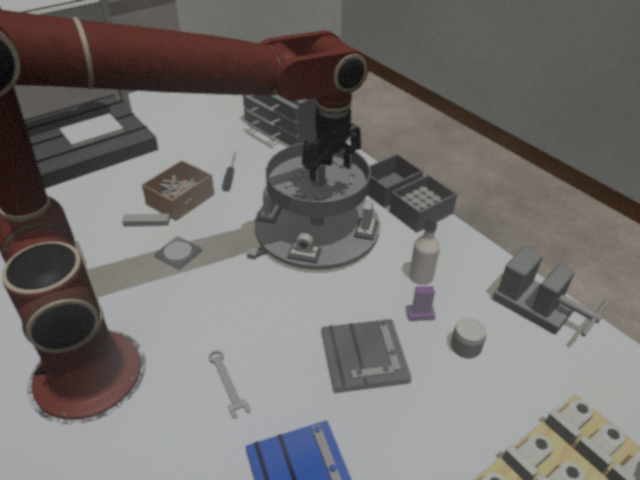

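View pics/wrist0.png

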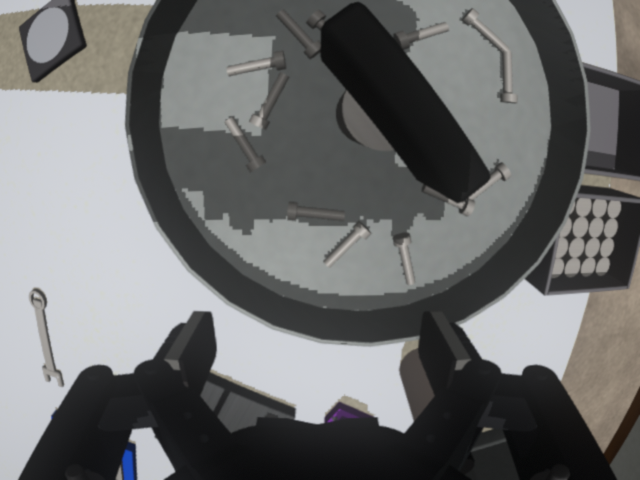

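Run:
```python
import cv2
a=cv2.imread('pics/side0.png')[170:270,235:395]; cv2.imwrite('pics/c1.png',cv2.resize(a,(800,500),interpolation=cv2.INTER_CUBIC))
a=cv2.imread('pics/scene0.png')[250:420,250:420]; cv2.imwrite('pics/c2.png',cv2.resize(a,(600,600),interpolation=cv2.INTER_CUBIC))
a=cv2.imread('pics/side0.png')[300:400,310:420]; cv2.imwrite('pics/c3.png',cv2.resize(a,(660,600),interpolation=cv2.INTER_CUBIC))
```

```text
(no output)
```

View pics/c1.png

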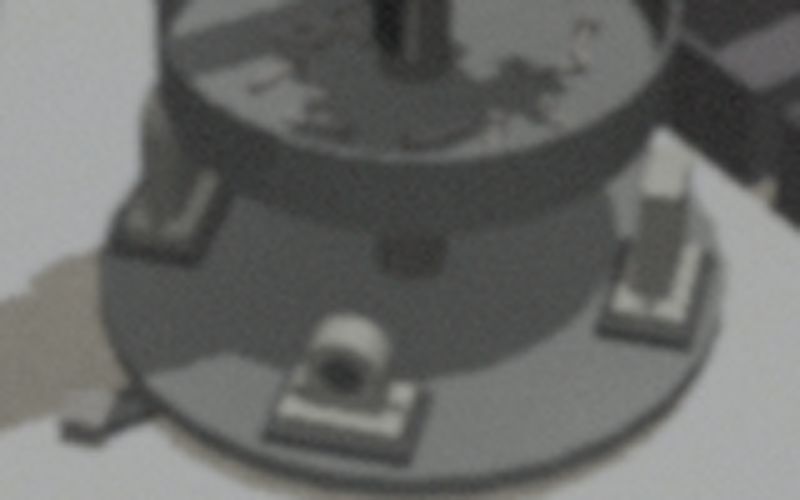

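View pics/c2.png

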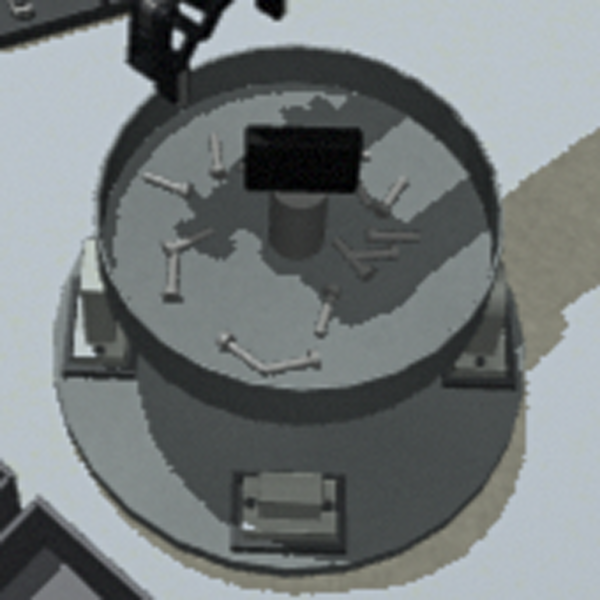

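View pics/c3.png

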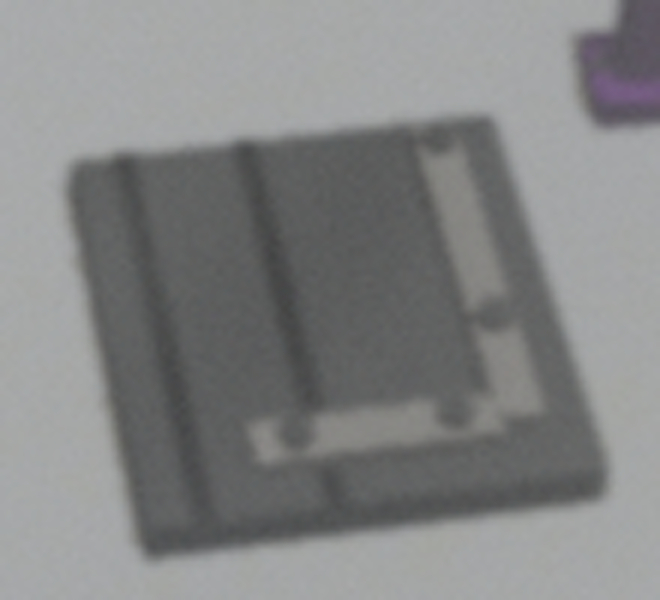

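Run:
```python
from h import *
from scipy.optimize import least_squares
for n in ['scene0','side0']:
    f=np.load(f'pics/{n}.npz');P=pts(f['K'],f['T'],f['d'].astype(float))
    ok=(f['d']>0)
    if n=='scene0': print(P[321,330],P[300,335])
    near=(P[...,0]>350)&(P[...,0]<900)&(abs(P[...,1])<450)&ok
    # disc deck z~30
    c0=P[300,335][:2] if n=='scene0' else c
    def circ(m):
        q=P[m][:,:2]; 
        r=least_squares(lambda p:np.hypot(q[:,0]-p[0],q[:,1]-p[1])-p[2],[*c0,128],loss='soft_l1',f_scale=2)
        return r.x,len(q)
    R=np.hypot(P[...,0]-c0[0],P[...,1]-c0[1])
    print(n,'rim',circ(near&(abs(P[...,2]-194)<3)&(R>105)&(R<150)))
    # deck edge: outermost deck z ~30 points by angle
    hm=near&(P[...,2]>212)&(P[...,2]<268)&(R<60)&(f['p'].max(-1)<45)
    q=P[hm][:,:2]; 
    if len(q)>10:
        t=near&(P[...,2]>258)&(P[...,2]<272)&(R<60)&(f['p'].max(-1)<60)
        q=P[t][:,:2]; print('handle top',len(q),cv2.minAreaRect(q.astype(np.float32)), np.median(P[t][:,2]))
    c=c0
    # brackets: tall pts outside tray
    for nm,(u,v) in {'scene0':dict(L=(278,325),R=(385,345),F=(332,392)),'side0':dict(l=(268,208),m=(303,240),r=(367,217))}[n].items():
        w=np.zeros_like(ok);w[v-25:v+25,u-25:u+25]=1
        m=w.astype(bool)&ok&(R>100)&(R<160)&(P[...,2]>38)&(P[...,2]<125)
        q=P[m]; print(nm,len(q),'zmax',np.percentile(q[:,2],[50,99]) if len(q) else 0,'mean',q.mean(0),'ang',np.degrees(np.arctan2(q[:,1].mean()-c0[1],q[:,0].mean()-c0[0])))
```

```text
[669.21235787  92.87185407 160.54331378] [658.00718028  94.03740618 231.28653646]
scene0 rim (array([653.44862978,  89.91853505, 125.81964198]), 533)
handle top 240 ((653.1629638671875, 91.00358581542969), (17.369033813476562, 67.16458892822266), 39.86750411987305) 264.3206654747242
L 295 zmax [ 69.2484356  118.04256749] mean [747.06996003  -5.58974619  74.60267826] ang -48.204530743927066
R 284 zmax [ 48.7154392  115.59855996] mean [583.06243035 204.43968095  65.2410708 ] ang 124.16997021211175
F 558 zmax [47.32395094 74.93900163] mean [757.8822052  175.61711028  53.75837927] ang 39.24256349461932
side0 rim (array([653.94407803,  85.16362785, 125.82365718]), 343)
handle top 0 ((0.0, 0.0), (0.0, 0.0), 0.0) nan
l 361 zmax [ 53.87639941 114.05821279] mean [562.41324075 174.93497432  63.92278216] ang 139.7600133174144
m 478 zmax [56.96407723 92.05805151] mean [551.23641678  -2.19692949  61.02297716] ang -137.9711156884338
r 463 zmax [ 63.17612686 117.23930082] mean [730.0708853  -22.75747679  72.00425548] ang -58.32496571377118
  return _methods._mean(a, axis=axis, dtype=dtype,
  ret = ret.dtype.type(ret / rcount)
```

Run:
```python
import cv2
a=cv2.imread('pics/side0.png')[180:260,240:320]; a=cv2.convertScaleAbs(a,alpha=1.8); cv2.imwrite('pics/c4.png',cv2.resize(a,(600,600),interpolation=cv2.INTER_CUBIC))
a=cv2.imread('pics/scene0.png')[310:380,350:420]; a=cv2.convertScaleAbs(a,alpha=1.8);cv2.imwrite('pics/c5.png',cv2.resize(a,(600,600),interpolation=cv2.INTER_CUBIC))
```

```text
(no output)
```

View pics/c4.png

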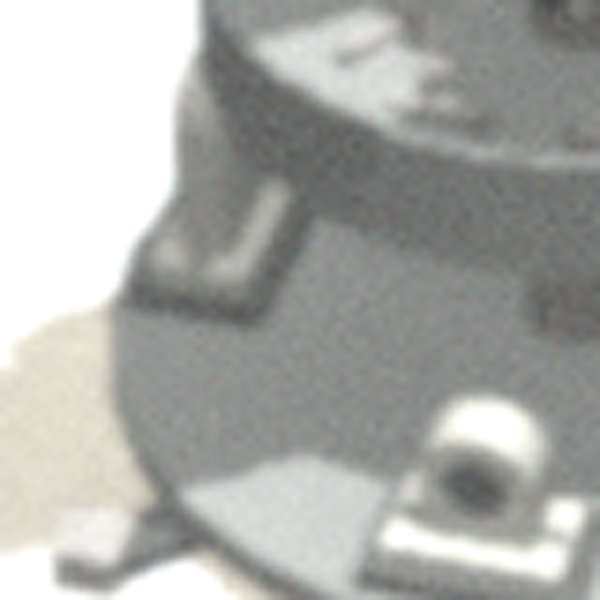

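View pics/c5.png

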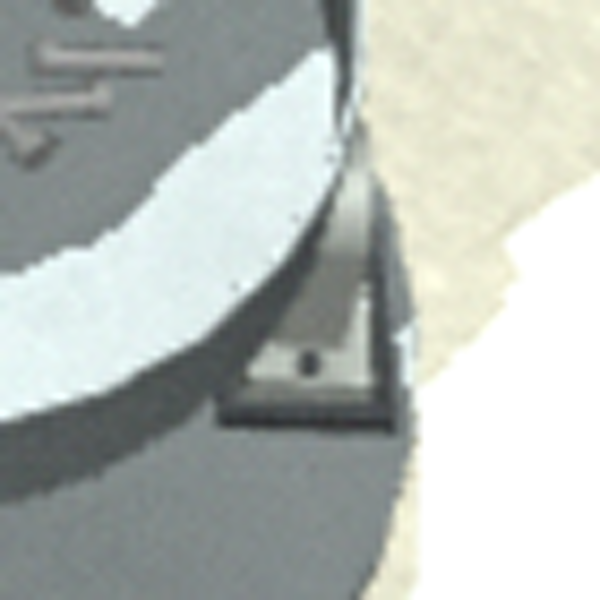

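Run:
```python
from h import *
f=np.load('pics/side0.npz');P=pts(f['K'],f['T'],f['d'].astype(float))
for u,v in [(252,251),(256,253),(260,250),(266,247)]: print((u,v),f['p'][v,u],P[v,u].round(1))
for n in ['scene0','side0']:
    f=np.load(f'pics/{n}.npz');P=pts(f['K'],f['T'],f['d'].astype(float))
    R=np.hypot(P[...,0]-653.5,P[...,1]-89)
    # pointer: points with R 168-205, z 3..25 and angle around 188
    m=(R>168)&(R<212)&(P[...,2]>3)&(P[...,2]<25)&(P[...,0]<620)
    q=P[m]; print(n,'pointer',len(q),q.mean(0) if len(q) else '')
    if len(q): 
        a=np.degrees(np.arctan2(q[:,1]-89,q[:,0]-653.5)); print(np.percentile(a%360,[0,25,50,75,100]).round(1))
    # fixture: dark plate z~20
    g=f['p'].astype(int); 
    u0,u1,v0,v1=(230,305,205,265) if n=='scene0' else (315,415,315,395)
    w=np.zeros(g.shape[:2],bool);w[v0:v1,u0:u1]=1
    m=w&(g.max(-1)<115)&(P[...,2]>14)&(P[...,2]<36)
    q=P[m]; print(n,'plate',len(q),cv2.minAreaRect(q[:,:2].astype(np.float32)),np.median(q[:,2]))
    br=w&(g.min(-1)>(118))&(P[...,2]>24)&(P[...,2]<38)
    # stops by height
    st=w&(P[...,2]>26.5)&(P[...,2]<36)
    print('stop z',st.sum(), P[st].mean(0)); np.save(f'pics/{n}_st.npy',P[st])
    im=np.zeros((480,640,3),np.uint8); im[...]=g//2; im[st]=(0,255,0); cv2.imwrite(f'pics/{n}_st.png',cv2.resize(im[v0-10:v1+10,u0-10:u1+10,::-1],None,fx=6,fy=6,interpolation=0))
```

```text
(252, 251) [136 133 132] [464.  102.4  15.2]
(256, 253) [101 100  98] [469.1  91.8  13.6]
(260, 250) [75 75 74] [486.  100.5   8.2]
(266, 247) [111 112 110] [492.8  81.2  29.2]
scene0 pointer 80 [544.40288039 234.59722073   3.94333788]
[101.5 111.3 124.5 141.3 163.8]
scene0 plate 1814 ((489.93017578125, -301.2413024902344), (165.78231811523438, 158.29898071289062), 62.6232795715332) 19.718232599171643
stop z 270 [ 510.36149393 -332.09639098   30.14673849]
side0 pointer 243 [494.33337604  84.20918761   9.89561026]
[106.6 175.  178.4 184.1 259.3]
side0 plate 4102 ((512.66064453125, -316.7723693847656), (164.74131774902344, 211.6317596435547), 62.6455192565918) 19.487027290548667
stop z 643 [ 504.75476982 -341.91543306   30.10846422]
```

View pics/side0_st.png

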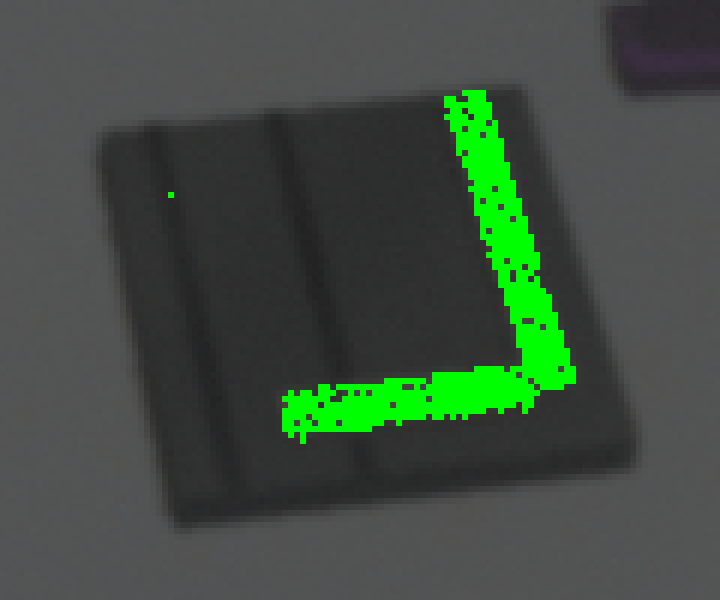

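View pics/scene0_st.png

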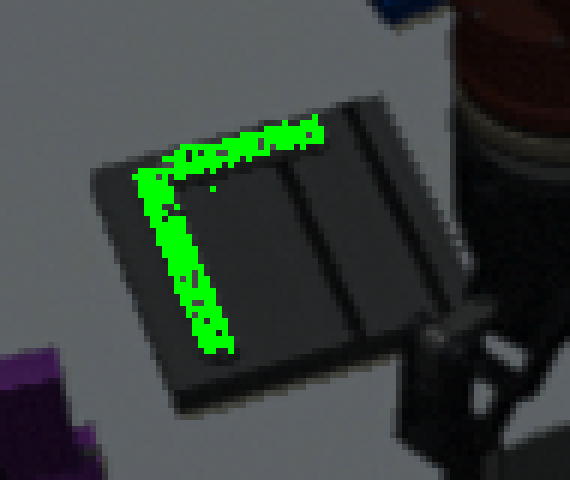

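```bash
cat >> h.py <<'E'
def ray(f,u,v,z):
    K=f['K'];Ti=np.linalg.inv(f['T'])
    u=np.asarray(u,float);v=np.asarray(v,float)
    d=np.stack([(u-K[0,2])/K[0,0],-(v-K[1,2])/K[1,1],-np.ones_like(u)],-1)@Ti[:3,:3].T
    o=Ti[:3,3]; s=(z-o[2])/d[...,2]; return o+s[...,None]*d
E
python3 - <<'E'
from h import *
from scipy import ndimage as nd
f=np.load('pics/side0.npz')
for z in (4,8,12): print('diamond',z,ray(f,[252.6],[252.6],z).round(1))
for n in ['scene0','side0']:
    f=np.load(f'pics/{n}.npz');P=pts(f['K'],f['T'],f['d'].astype(float)); g=f['p'].astype(int)
    u0,u1,v0,v1=(230,305,205,265) if n=='scene0' else (315,415,315,395)
    w=np.zeros(g.shape[:2],bool);w[v0:v1,u0:u1]=1
    st=w&(P[...,2]>26)&(P[...,2]<36)
    st=nd.binary_opening(nd.binary_closing(st,iterations=1),iterations=1)
    v,u=np.nonzero(st); Q=ray(f,u,v,30)[:,:2]
    # plate top polygon: pixels dark, ray to 20
    th=np.radians(-27.4)
    for it in range(4):
        ex=np.array([np.cos(th),np.sin(th)]);ey=np.array([-ex[1],ex[0]])
        a=Q@ex;b=Q@ey
        # back stop: a near max ; side stop b near min
        B=a>a.max()-20; S=b<b.min()+20
        Bm=B&(b>np.percentile(b,1)+25); Sm=S&(a<np.percentile(a,99)-25)
        s1=np.polyfit(b[Bm],a[Bm],1);s2=np.polyfit(a[Sm],b[Sm],1)
        th+= (-s1[0]+s2[0])/2 if it<3 else 0
    print(n,'th',np.degrees(th),'slopes',s1,s2)
    ca=np.median(a[Bm]);cb=np.median(b[Sm])
    print('back stop extents',np.percentile(a[Bm],[3,97]),'side',np.percentile(b[Sm],[3,97]))
    nest=ex*(ca-8-18)+ey*(cb+8+30); print('nest',nest)
E
```

```text
diamond 4 [[468.  107.2   4. ]]
diamond 8 [[465.9 103.4   8. ]]
diamond 12 [[463.8  99.6  12. ]]
scene0 th -28.307229875393304 slopes [-1.38534109e-02  6.26248097e+02] [-1.37113461e-02 -8.26411812e+01]
back stop extents [618.77303914 634.08868836] side [-99.28220129 -82.37246088]
nest [ 503.64846635 -331.2144295 ]
side0 th -27.310225869397097 slopes [1.0050975e-02 6.2822062e+02] [ 1.00511397e-02 -1.11360842e+02]
back stop extents [620.01885867 635.65296942] side [-114.08872965  -97.18389315]
nest [ 503.77282858 -336.27485223]
```

Call:
carry_out --pt "0 0 -1 -1" --pt "0.5 0.2 -1.3 -2.4" --pt "1.2 0.4 -1.3 -3.8" --pt "2.2 0.72 -1.3 -5.2" --pt "2.2 0.72 -1.3 -6.6" --pt "2.2 0.72 -1.3 -8" --pt "2.2 0.72 -1.3 -8" --pt "2.2 0.72 -1.3 -8" --pt "2.2 0.72 -1.3 -8" --fingers -1

```text
t: 0.9
position: [653.7, 87.7, 355.6]
tcp_rot: [-180.0, -0.0, 129.8]
wrist_force: [-0.7, 0.4, 0.4]
finger_gap: 85.1
```

Run:
```python
from h import *
o=ctrl.get_obs();print(o['t'],o['position'],o['tcp_rot'],o['joint_positions'])
p,d,i=grab('wrist','wrist1');print(i)
```

```text
0.9 [653.66694102  87.70737745 355.60258057] [-1.79977481e+02 -1.79380254e-02  1.29829890e+02] [ 1.18242441e+00  6.21106736e+00  8.41361732e+01 -5.43350633e-05
  8.96815500e+01 -3.86474690e+01]
{'K': array([[371.64829954,   0.        , 317.05221223],
       [  0.        , 371.64829954, 244.69336064],
       [  0.        ,   0.        ,   1.        ]]), 'world_to_cam': array([[ 7.66997047e-01,  6.41650569e-01, -2.79812781e-04,
        -5.56723489e+02],
       [-6.10233107e-01,  7.29307259e-01, -3.09396959e-01,
         3.90105508e+02],
       [-1.98320665e-01,  2.37477305e-01,  9.50932933e-01,
        -3.20141468e+02],
       [ 0.00000000e+00,  0.00000000e+00,  0.00000000e+00,
         1.00000000e+00]])}
```

View pics/wrist1.png

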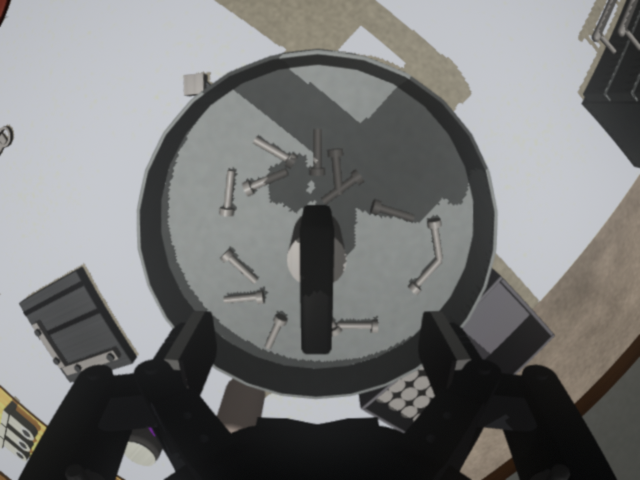

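```bash
cat >> h.py <<'E'
def wray(f,u,v,z):
    K=f['K'];Ti=np.linalg.inv(f['T'])
    a=(np.asarray(u,float)-K[0,2])/K[0,0]; b=(np.asarray(v,float)-K[1,2])/K[1,1]
    r=np.hypot(a,b)+1e-12; s=np.sin(r)/r
    d=np.stack([a*s,-b*s,-np.cos(r)],-1)@Ti[:3,:3].T
    o=Ti[:3,3]; k=(z-o[2])/d[...,2]; return o+k[...,None]*d
E
python3 - <<'E'
from h import *
f=np.load('pics/wrist1.npz')
for z in (0,5,10):print('diamond',wray(f,[186,208,197],[83,83,84],z).round(1).tolist())
print('handle top ends',wray(f,[317,317,302,333],[207,353,353,353],265).round(1).tolist())
# fixture stop L pixels: corners of stops
import cv2
g=cv2.imread('pics/wrist1.png')[255:390,10:150]; cv2.imwrite('pics/c6.png',cv2.resize(g,None,fx=5,fy=5,interpolation=cv2.INTER_CUBIC)[:600])
# rim circle: scan white/gray rim edge
p=f['p'].astype(int)
E
```

```text
diamond [[446.6, 96.4, 0.0], [469.0, 112.0, 0.0], [458.7, 103.3, 0.0]]
diamond [[448.4, 97.1, 5.0], [470.6, 112.4, 5.0], [460.4, 103.8, 5.0]]
diamond [[450.2, 97.7, 10.0], [472.2, 112.8, 10.0], [462.1, 104.4, 10.0]]
handle top ends [[623.7, 122.1, 265.0], [672.6, 63.7, 265.0], [666.7, 58.7, 265.0], [679.0, 68.9, 265.0]]
```

View pics/c6.png

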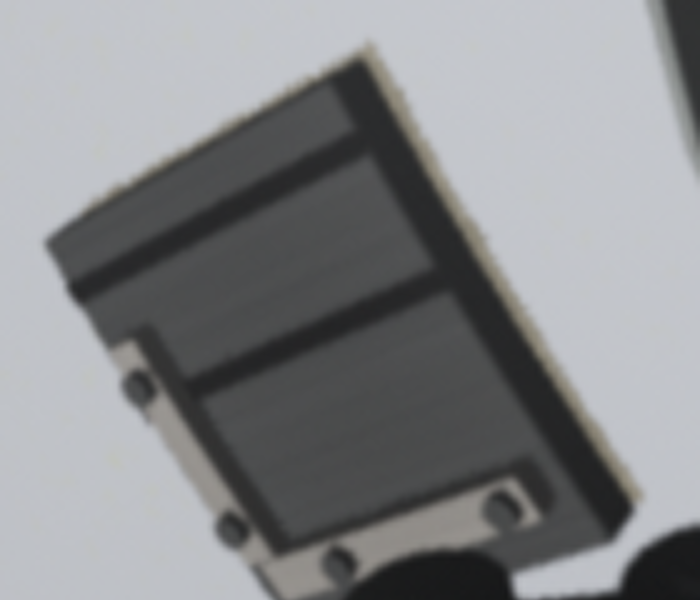

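Call:
carry_out --pt "0 0 0.7 0" --pt "0 0 1.4 0" --pt "0 0 1.55 0" --pt "0 0 1.55 0" --pt "0 0 1.55 0"

```text
t: 1.37
position: [653.9, 87.7, 294.3]
tcp_rot: [-180.0, -0.0, 129.9]
wrist_force: [0.4, 0.1, 0.0]
finger_gap: 85.3
```

Call:
carry_out --pt "0 0 0 0" --pt "0 0 0 0" --pt "0 0 0 0" --pt "0 0 0 0" --pt "0 0 0 0" --pt "0 0 0 0" --pt "0 0 0 0" --pt "0 0 0 0" --fingers 1

```text
t: 2.03
position: [653.3, 87.5, 294.6]
tcp_rot: [-179.9, -0.0, 130.0]
wrist_force: [-4.7, -2.4, 3.4]
finger_gap: 14.8
```

Call:
carry_out --pt "0 0 0 -0.3" --pt "0 0 0 -0.9" --pt "0 0 0 -1.7" --pt "0 0 0 -2.6" --pt "0 0 0 -3.5" --pt "0 0 0 -4.4" --pt "0 0 0 -5.3" --pt "0 0 0 -6.2" --pt "0 0 0 -7.1" --pt "0 0 0 -7.9" --pt "0 0 0 -8.5" --pt "0 0 0 -8.9" --pt "0 0 0 -9.1" --pt "0 0 0 -9.1" --pt "0 0 0 -9.1" --pt "0 0 0 -9.1" --pt "0 0 0 -9.1" --pt "0 0 0 -9.1"

```text
t: 3.53
position: [653.6, 88.1, 294.5]
tcp_rot: [-180.0, -0.0, 175.5]
wrist_force: [-4.6, 0.3, 5.8]
finger_gap: 15.1
```

Call:
carry_out --pt "0 0 0 0" --pt "0 0 0 0" --pt "0 0 0 0" --pt "0 0 0 0" --pt "0 0 0 0" --pt "0 0 0 0" --pt "0 0 -0.8 0" --pt "0 0 -1.8 0" --pt "0 0 -2.5 0" --pt "0 0 -2.5 0" --fingers -1

```text
t: 4.37
position: [655.5, 88.1, 403.4]
tcp_rot: [179.9, 0.8, 175.5]
wrist_force: [0.3, 0.4, 1.6]
finger_gap: 85.5
```

Run:
```python
from h import *
o=ctrl.get_obs();print(o['t'],o['position'],o['tcp_rot'],o['joint_positions'])
grab('wrist','wrist2');grab('side','side2');grab('scene','scene2')
a=cv2.imread('pics/side2.png')[130:290,220:420]; cv2.imwrite('pics/c7.png',cv2.resize(a,(750,600),interpolation=cv2.INTER_CUBIC))
```

```text
4.3667 [655.53609296  88.05277983 403.40309943] [179.91730366   0.79668457 175.49954422] [ 1.20819185e+00  5.27645910e+00  8.06665232e+01  3.04758297e-03
  9.32560587e+01 -8.42917330e+01]
```

View pics/c7.png

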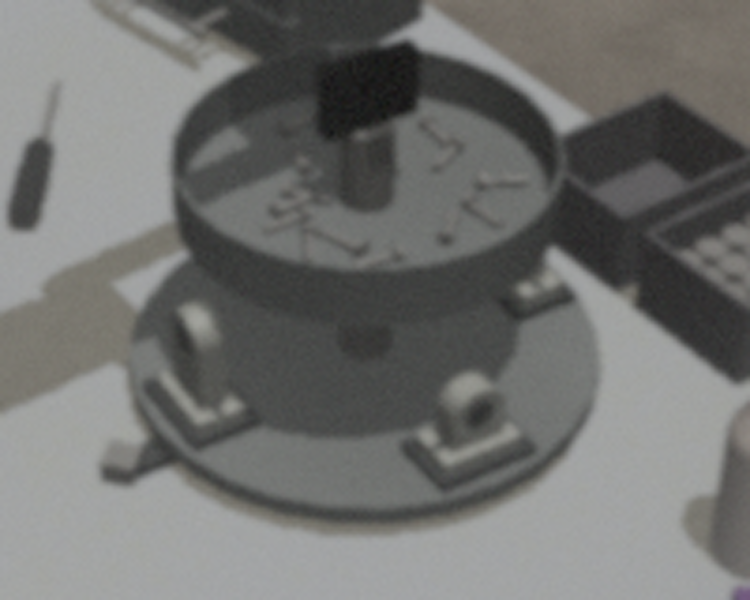

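View pics/wrist2.png

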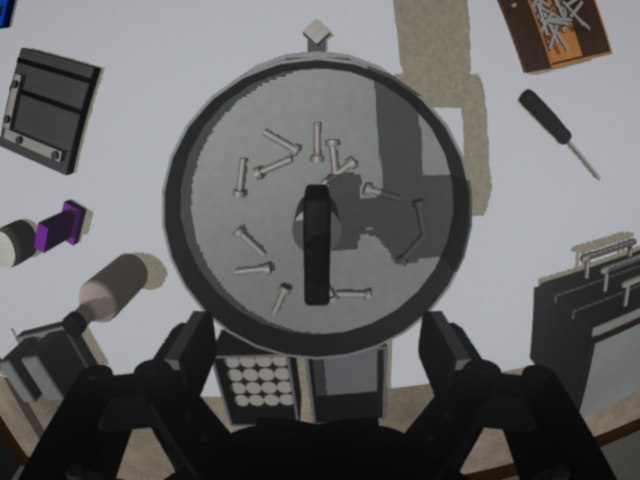

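Call:
carry_out --pt "-1 -0.35 0 0" --pt "-2 -0.7 0 0" --pt "-3 -1.05 0 0" --pt "-4 -1.4 0 0" --pt "-5 -1.75 0 0" --pt "-6 -2.1 0 0" --pt "-7 -2.45 0 0" --pt "-7.5 -2.6 0 0" --pt "-8 -2.8 0 0" --pt "-8.4 -2.9 0 0" --pt "-8.8 -3.05 0 0" --pt "-9.2 -3.2 0 0" --pt "-9.2 -3.2 0 0"

```text
t: 5.6
position: [981.6, -68.3, 380.9]
tcp_rot: [-180.0, 1.1, 175.4]
wrist_force: [-0.6, 0.0, 0.6]
finger_gap: 84.8
```

Run:
```python
from h import *
o=ctrl.get_obs();print(o['t'],o['position'],o['tcp_rot'],o['joint_positions'])
```

```text
5.6 [981.63786388 -68.34179868 380.86871479] [-179.99324191    1.0684476   175.40255045] [-8.32023939e+00  6.30796487e+01  3.30091649e+00  6.78114171e-02
  1.12552788e+02 -9.36961359e+01]
```

Call:
carry_out --pt "0 0 0 0" --pt "-0.5 -0.15 0 0" --pt "-1.2 -0.3 0 0" --pt "-2 -0.4 0 0" --pt "-2 -0.4 0 0" --pt "-2 -0.4 0 0"

```text
t: 6.1
position: [992.9, -83.4, 364.2]
tcp_rot: [180.0, 2.8, 175.5]
wrist_force: [0.6, 0.4, -0.8]
finger_gap: 85.6
```

Run:
```python
from h import *
o=ctrl.get_obs();print(o['t'],o['position'],o['tcp_rot'],o['joint_positions'],o['joint_vel'])
```

```text
6.1 [992.8867631  -83.35831117 364.24485915] [179.99690843   2.83346675 175.47664952] [ -9.11767299  64.15662121   3.14896188   0.24450759 109.87012041
 -94.50562471] [ 0.117913    0.51108125  0.01898495  0.18071996 -0.31569767 -0.1612984 ]
```

Call:
carry_out --pt "0.5 0 0 0" --pt "1 0 0 0" --pt "1 0 0 0" --pt "1 0 0 0" --pt "1 0 0 0"

```text
t: 6.52
position: [953.5, -79.6, 365.9]
tcp_rot: [-180.0, 3.1, 175.5]
wrist_force: [0.1, 0.4, -0.0]
finger_gap: 85.3
```

Run:
```python
from h import *
o=ctrl.get_obs();print(o['t'],o['position'],o['tcp_rot'],o['joint_positions'],o['joint_vel'])
```

```text
6.5167 [953.49759637 -79.5509627  365.94791856] [-179.98344681    3.09254006  175.51420562] [ -9.26922671  50.40491952  24.84118171   0.24635904 101.67062588
 -94.72665739] [-0.08955755  0.89093606 -4.60426574 -0.08226098 -0.06849785  0.00677133]
```

```bash
cat > kin.py <<'E'
import numpy as np
from scipy.optimize import least_squares
D=np.array([[3.056,92.49,84.57,624.5,302.7],[6.211,84.136,89.68,659.5,355.6],[5.276,80.667,93.256,661.4,403.4],[63.08,3.301,112.553,984,380.9],[64.157,3.149,109.87,996.4,364.2],[50.405,24.841,101.67,956.8,365.9]])
def fk(q,p):
    a,b,c,r0,z0,dl=p; j=np.radians(q)
    s=j[...,0]+j[...,1]; t=s+j[...,2]
    return np.stack([r0+a*np.sin(j[...,0])+b*np.sin(s+dl)+c*np.sin(t), z0+a*np.cos(j[...,0])+b*np.cos(s+dl)+c*np.cos(t)],-1)
res=least_squares(lambda p:np.r_[(fk(D[:,:3],p)-D[:,3:]).ravel(), (p-[450,430,250,50,350,0])*[.01,.01,.01,.01,.01,10]],[450,430,250,50,350,0])
P=res.x
if __name__=='__main__':
    print(P.round(2)); print((fk(D[:,:3],P)-D[:,3:]).round(1))
E
python3 kin.py
```

```text
[4.2448e+02 6.1478e+02 2.1864e+02 6.7300e+00 2.5036e+02 1.5000e-01]
[[-0.1  0.2]
 [-0.  -0. ]
 [ 0.1 -0.2]
 [-0.3 -0.1]
 [ 0.   0.1]
 [ 0.3  0.1]]
```

```bash
cat > sim.py <<'E'
from kin import *
lo=np.array([-57.92,3.15,5.1]);hi=np.array([126.97,148.05,150.11])
def ik(q0,r,z,pitch,w):
    f=lambda q: np.r_[(fk(q,P)-[r,z])/1000, w*np.radians(180-q.sum()-pitch)]
    s=least_squares(f,np.clip(q0,lo+1e-3,hi-1e-3),bounds=(lo,hi)); return s.x
def step(q,dx,dz,w,n=1):
    # dx outward along tool -x (m), dz along tool z ; cumulative target
    q=np.array(q,float); p=np.radians(180-q.sum()); r,z=fk(q,P)
    tz=np.array([np.sin(p),-np.cos(p)]); tx=np.array([np.cos(p),np.sin(p)])
    T=np.array([r,z])+dx*tx+dz*tz
    for k in range(1,9):
        t=np.array([r,z])+(T-[r,z])*k/8
        q=ik(q,*t,np.degrees(p),w)
    return q
E
python3 - <<'E'
from sim import *
q=[63.08,3.301,112.553]
for w in (.1,.2,.3,.5,1,2):
    x=step(q,80,0,w); print(w,x.round(1),fk(x,P).round(0),'pitch',180-x.sum())
E
```

```text
0.1 [63.9  3.2 95.1] [1051.  378.] pitch 17.752723839533104
0.2 [ 64.    3.2 100.8] [1030.  371.] pitch 12.006774060749592
0.3 [ 64.2   3.2 104.7] [1016.  366.] pitch 7.962163395210666
0.5 [ 64.3   3.2 108.3] [1003.  362.] pitch 4.194883327050604
1 [ 64.4   3.2 110.5] [995. 359.] pitch 1.9398057311375396
2 [ 64.5   3.2 111.1] [992. 359.] pitch 1.290841005514153
```

Run:
```python
from sim import *
w=.8
q0=np.array([50.4,24.84,101.67])
print('ext');x=step([63.08,3.301,112.553],800,0,w);print(x.round(1),fk(x,P).round(0),180-x.sum())
# move up to various starting points tool-down, then push
for (r,z) in [(500,850),(350,850),(700,800),(850,700),(350,700),(600,600)]:
    q=ik(q0,r,z,3,w); print('start',(r,z),q.round(1),fk(q,P).round(0),(180-q.sum()).round(1))
    for dx,dz in [(400,0),(-300,0),(0,-400),(300,-300),(-300,-300),(0,300)]:
        x=step(q,dx,dz,w); print('   ',(dx,dz),x.round(1),fk(x,P).round(0),'pitch',(180-x.sum()).round(1))
```

```text
ext
[71.2  3.2 90.5] [1076.  249.] 15.17945017539364
start (500, 850) [  1.3  40.1 135.6] [500. 850.] 3.0
    (400, 0) [ 39.    3.2 132.1] [773. 750.] pitch 5.7
    (-300, 0) [-33.9  68.  142.9] [200. 834.] pitch 3.0
    (0, -400) [ 11.3   9.2 150.1] [427. 987.] pitch 9.4
    (300, -300) [ 26.4   3.2 143.3] [605. 895.] pitch 7.1
    (-300, -300) [-15.9  36.7 150.1] [229. 977.] pitch 9.0
    (0, 300) [-14.7  85.8 105.9] [516. 550.] pitch 3.0
start (350, 850) [-17.   56.1 137.9] [350. 850.] 3.0
    (400, 0) [ 33.8   3.2 139. ] [699. 813.] pitch 4.1
    (-300, 0) [-47.3  73.5 150.1] [ 62. 823.] pitch 3.7
    (0, -400) [ -0.7  20.2 150.1] [ 332. 1001.] pitch 10.4
    (300, -300) [ 21.    3.2 150.1] [516. 945.] pitch 5.7
    (-300, -300) [-28.4  47.1 150.1] [132. 954.] pitch 11.1
    (0, 300) [-34.9 100.  111.9] [366. 550.] pitch 3.0
start (700, 800) [ 31.    9.1 136.9] [700. 800.] 3.0
    (400, 0) [ 46.4   3.2 122.5] [868. 649.] pitch 8.0
    (-300, 0) [-17.2  64.  130.2] [400. 784.] pitch 3.0
    (0, -400) [ 22.    3.2 148.5] [533. 937.] pitch 6.4
    (300, -300) [ 34.    3.2 133.8] [72
[... 603 characters left out ...]
26.9] [749. 721.] pitch 3.0
    (-300, 0) [-57.9  91.8 143.6] [ 73. 709.] pitch 2.5
    (0, -400) [ -2.9  25.9 150.1] [335. 980.] pitch 6.9
    (300, -300) [ 24.7   3.2 147.7] [569. 911.] pitch 4.4
    (-300, -300) [-36.9  59.4 150.1] [ 99. 898.] pitch 7.4
    (0, 300) [-38.8 116.5  99.3] [366. 400.] pitch 3.0
start (600, 600) [ -2.1  69.8 109.4] [600. 600.] 3.0
    (400, 0) [ 51.8   3.2 120.2] [910. 567.] pitch 4.8
    (-300, 0) [-42.1 100.6 118.6] [300. 584.] pitch 3.0
    (0, -400) [ 22.9   3.2 150.1] [538. 928.] pitch 3.9
    (300, -300) [ 37.    3.2 133.9] [748. 775.] pitch 5.9
    (-300, -300) [-20.4  54.  143.4] [285. 884.] pitch 3.0
    (0, 300) [ 0.4 95.5 81.1] [616. 300.] pitch 3.0
```

Run:
```python
from sim import *
for w in (.7,1):
  q=np.array([50.4,24.84,101.67]);q=ik(q,960,400,3,w)
  for dx,dz in [(800,-160),(800,0),(800,0),(800,0)]:
    q=step(q,dx,dz,w); print((dx,dz),q.round(1),fk(q,P).round(0),'pitch',(180-q.sum()).round(1))
```

```text
(800, -160) [64.5  3.2 91. ] [1067.  374.] pitch 21.4
(800, 0) [63.6  3.2 74.2] [1120.  423.] pitch 39.0
(800, 0) [55.6  3.2 66. ] [1105.  599.] pitch 55.2
(800, 0) [44.2  3.2 62.3] [1020.  823.] pitch 70.3
(800, -160) [ 64.5   3.2 100. ] [1035.  363.] pitch 12.4
(800, 0) [67.1  3.2 87.8] [1083.  328.] pitch 21.9
(800, 0) [64.6  3.2 81. ] [1102.  387.] pitch 31.2
(800, 0) [59.2  3.2 77.4] [1095.  499.] pitch 40.3
```

Call:
carry_out --pt "0 1 -0.5 0" --pt "0 2 -1 0" --pt "0 2 -1 0" --pt "0 2 -1 0"

```text
t: 6.85
position: [958.5, 4.5, 410.2]
tcp_rot: [180.0, 3.5, 175.8]
wrist_force: [-0.4, -0.3, 0.3]
finger_gap: 85.1
```

Run:
```python
from h import *
o=ctrl.get_obs();print(o['t'],o['position'],o['tcp_rot'],o['joint_positions'],o['joint_vel'])
```

```text
6.85 [958.52670521   4.48536976 410.22313387] [179.96261813   3.52826045 175.7687165 ] [-4.17897191e+00  5.21698695e+01  1.79681043e+01  3.55993503e-02
  1.06333730e+02 -8.99377759e+01] [-3.05921706  0.31984808  4.15594263 -1.6485372  -0.90188646 -0.63367681]
```

Call:
carry_out --pt "-0.5 0 -0.1 0" --pt "-1 0 -0.2 0" --pt "-2 0 -0.4 0" --pt "-3 0 -0.6 0" --pt "-4 0 -0.8 0" --pt "-5 0 -1 0" --pt "-6 0 -1.2 0" --pt "-7 0 -1.4 0" --pt "-8 0 -1.6 0" --pt "-9 0 -1.8 0" --pt "-10 0 -2 0" --pt "-11 0 -2.2 0" --pt "-12 0 -2.4 0" --pt "-13 0 -2.6 0"

```text
t: 8.02
position: [994.8, -19.3, 385.2]
tcp_rot: [179.9, 4.4, 175.5]
wrist_force: [0.5, 0.3, -0.4]
finger_gap: 85.5
```

Run:
```python
from h import *
o=ctrl.get_obs();print(o['t'],o['position'],o['tcp_rot'],o['joint_positions'],o['joint_vel'])
```

```text
8.0167 [994.80103369 -19.29693503 385.17184911] [179.90154863   4.44225833 175.50297624] [ -5.42349341  62.9531416    3.1510812    0.18050128 109.4555951
 -90.86356942] [-0.70261287  1.21768857  0.05782556 -0.15874574 -1.10083948 -0.73500188]
```

Call:
carry_out --pt "-1.04 0 -0.1 0"

```text
t: 8.1
position: [1001.5, -21.5, 381.4]
tcp_rot: [179.8, 5.9, 175.5]
wrist_force: [-0.1, 0.1, 0.4]
finger_gap: 85.7
```

Call:
carry_out --pt "-1.04 0 -0.1 0"

```text
t: 8.18
position: [1008.3, -24.2, 377.2]
tcp_rot: [179.7, 7.3, 175.5]
wrist_force: [0.4, -0.2, -0.2]
finger_gap: 85.5
```

Call:
carry_out --pt "-1.04 0 -0.1 0" --pt "-2.08 0 -0.2 0"

```text
t: 8.35
position: [1015.8, -28.1, 372.2]
tcp_rot: [179.7, 8.9, 175.5]
wrist_force: [-1.1, -0.0, 0.6]
finger_gap: 85.4
```

Call:
carry_out --pt "-1.04 0 -0.1 0" --pt "-2.08 0 -0.2 0"

```text
t: 8.52
position: [1022.5, -31.2, 370.0]
tcp_rot: [179.6, 10.5, 175.5]
wrist_force: [-0.2, -0.8, -0.3]
finger_gap: 85.0
```

Call:
carry_out --pt "-1.04 0.1 -0.1 0"

```text
t: 8.6
position: [1027.8, -30.0, 370.0]
tcp_rot: [179.5, 11.9, 175.4]
wrist_force: [-0.2, 0.1, -0.2]
finger_gap: 85.7
```

Call:
carry_out --pt "-1.04 0.1 -0.1 0"

```text
t: 8.68
position: [1033.3, -27.8, 370.8]
tcp_rot: [179.4, 13.4, 175.4]
wrist_force: [0.2, 0.4, -0.3]
finger_gap: 85.6
```

Call:
carry_out --pt "-1.04 0.1 -0.1 0"

```text
t: 8.77
position: [1038.3, -25.8, 372.7]
tcp_rot: [179.3, 14.8, 175.4]
wrist_force: [-0.0, -0.1, 0.1]
finger_gap: 85.2
```

Call:
carry_out --pt "-1.04 0.1 -0.1 0"

```text
t: 8.85
position: [1043.0, -24.1, 375.6]
tcp_rot: [179.3, 16.3, 175.4]
wrist_force: [1.2, 0.4, 0.1]
finger_gap: 85.4
```

Call:
carry_out --pt "-1.04 0.1 -0.1 0"

```text
t: 8.93
position: [1047.4, -22.5, 379.5]
tcp_rot: [179.2, 17.8, 175.4]
wrist_force: [0.0, -0.1, 0.9]
finger_gap: 85.4
```

Call:
carry_out --pt "-1.04 0.1 -0.1 0"

```text
t: 9.02
position: [1051.4, -21.0, 384.1]
tcp_rot: [179.1, 19.3, 175.4]
wrist_force: [-0.6, 0.3, 0.3]
finger_gap: 85.2
```

Run:
```python
from h import *
o=ctrl.get_obs();print(o['t'],o['position'],o['tcp_rot'],o['joint_positions'],o['joint_vel'])
```

```text
9.0167 [1051.37172549  -20.9943559   384.05086299] [179.07612346  19.26682125 175.37097169] [ -5.42411218  63.65302104   3.16664736   1.18893298  93.92649007
 -90.66928555] [  1.04600751  -2.201792     0.02816627   0.89877469 -15.42446425
   1.13092299]
```

Call:
carry_out --pt "-1.0 0.4 -0.1 0"

```text
t: 9.1
position: [1055.0, -11.1, 389.2]
tcp_rot: [179.0, 20.6, 175.2]
wrist_force: [-0.5, -0.6, -0.5]
finger_gap: 85.3
```

Call:
carry_out --pt "-1.0 0.4 -0.1 0"

```text
t: 9.18
position: [1058.2, 3.8, 394.9]
tcp_rot: [178.8, 22.0, 175.2]
wrist_force: [0.0, -0.3, 0.2]
finger_gap: 85.6
```

Call:
carry_out --pt "-1.0 0.4 -0.1 0"

```text
t: 9.27
position: [1061.0, 17.4, 401.3]
tcp_rot: [178.7, 23.4, 175.3]
wrist_force: [0.3, -0.3, 0.4]
finger_gap: 85.4
```

Call:
carry_out --pt "-1.0 0.4 0 0"

```text
t: 9.35
position: [1064.6, 29.7, 406.5]
tcp_rot: [178.5, 24.9, 175.3]
wrist_force: [-0.1, 0.4, -0.8]
finger_gap: 85.3
```

Call:
carry_out --pt "-1.0 0.4 0 0"

```text
t: 9.43
position: [1068.0, 40.8, 409.8]
tcp_rot: [178.3, 26.2, 175.3]
wrist_force: [-0.4, 0.0, -0.1]
finger_gap: 84.9
```

Call:
carry_out --pt "-1.0 0.4 0 0"

```text
t: 9.52
position: [1071.0, 51.4, 413.9]
tcp_rot: [178.2, 27.5, 175.2]
wrist_force: [-0.3, -0.3, -0.5]
finger_gap: 85.4
```

Run:
```python
from h import *
o=ctrl.get_obs();print(o['t'],o['position'],o['tcp_rot'],o['joint_positions'],o['joint_vel'])
```

```text
9.5167 [1071.03967789   51.35307899  413.88915173] [178.15662441  27.49718829 175.20972396] [ -1.26420888  62.56609203   3.21985599   0.21379831  86.66073746
 -86.88511338] [  7.00998298  -1.85803201   0.13202627  -2.3159584  -14.52132531
   6.56891769]
```

Call:
carry_out --pt "-0.9 -0.5 0 0"

```text
t: 9.6
position: [1074.1, 36.5, 419.2]
tcp_rot: [177.8, 28.6, 175.6]
wrist_force: [0.3, 1.7, 0.6]
finger_gap: 85.4
```

Call:
carry_out --pt "-0.9 -0.5 0 0"

```text
t: 9.68
position: [1076.9, 6.7, 425.3]
tcp_rot: [177.9, 29.8, 175.3]
wrist_force: [0.4, -0.2, -0.4]
finger_gap: 85.5
```

Call:
carry_out --pt "-0.9 -0.5 0 0"

```text
t: 9.77
position: [1078.8, -20.3, 431.8]
tcp_rot: [177.9, 31.0, 175.0]
wrist_force: [0.2, -0.9, 0.8]
finger_gap: 85.2
```

Call:
carry_out --pt "-0.9 -0.5 0 0"

```text
t: 9.85
position: [1079.9, -44.3, 438.7]
tcp_rot: [177.8, 32.1, 174.9]
wrist_force: [-0.6, -0.6, 0.2]
finger_gap: 85.4
```

Call:
carry_out --pt "-0.9 -0.5 0 0"

```text
t: 9.93
position: [1080.5, -66.0, 445.9]
tcp_rot: [177.7, 33.4, 174.8]
wrist_force: [-0.0, 0.4, 0.7]
finger_gap: 85.3
```

Run:
```python
from h import *
o=ctrl.get_obs();print(o['t'],o['position'],o['tcp_rot'],o['joint_positions'],o['joint_vel'])
```

```text
9.9333 [1080.50477787  -65.9982453   445.89501838] [177.72539705  33.35041439 174.76866094] [ -8.170281    61.31230109   3.21586908   3.9234157   82.27162626
 -92.98872815] [-14.95572039  -3.49024875  -0.09833058   9.20114557 -10.13087352
 -13.22114666]
```

```bash
cat > geo.py <<'E'
import numpy as np
from scipy.spatial.transform import Rotation as Ro
def R(rpy): return Ro.from_euler('xyz',rpy,degrees=True).as_matrix()
def show(o):
    M=R(o['tcp_rot']); z=M[:,2]
    print('t',round(float(o['t']),2),'pos',o['position'].round(1),'gp',(o['position']+54*z).round(1),'tilt',np.degrees(np.arccos(-z[2])).round(2),'zaz',np.degrees(np.arctan2(z[1],z[0])).round(2),'y',M[:,1].round(3),'x',M[:,0].round(3), 'gap',round(float(o['finger_gap']),1),'F',o['wrist_force'].round(1))
    return M
E
python3 - <<'E'
from h import *; from geo import *
o=ctrl.get_obs();M=show(o);print(o['joint_positions'].round(1))
for a in (-3,-2,2,3,4):
    print(a,(M@Ro.from_euler('z',a,degrees=True).as_matrix())[:,1].round(3))
E
```

```text
t 9.93 pos [1080.5  -66.   445.9] gp [1110.2  -66.6  400.8] tilt 33.42 zaz -1.1 y [0.069 0.997 0.033] x [-0.832  0.076 -0.55 ] gap 85.3 F [-0.   0.4  0.7]
[ -8.2  61.3   3.2   3.9  82.3 -93. ]
-3 [0.026 1.    0.004]
-2 [0.04  0.999 0.014]
2 [0.098 0.994 0.052]
3 [0.113 0.992 0.062]
4 [0.127 0.989 0.071]
```

Call:
carry_out --pt "-1.04 0 0 0"

```text
t: 10.02
position: [1081.8, -72.0, 454.5]
tcp_rot: [177.8, 34.7, 174.4]
wrist_force: [-0.1, -1.8, -0.2]
finger_gap: 85.3
```

Call:
carry_out --pt "-1.04 0 0 0"

```text
t: 10.1
position: [1083.3, -68.1, 464.8]
tcp_rot: [177.6, 36.1, 174.5]
wrist_force: [0.9, 0.0, -0.0]
finger_gap: 85.6
```

Call:
carry_out --pt "-1.04 0 0 0"

```text
t: 10.18
position: [1084.2, -65.5, 476.0]
tcp_rot: [177.5, 37.5, 174.6]
wrist_force: [0.1, 0.3, 0.1]
finger_gap: 85.3
```

Call:
carry_out --pt "-1.04 0 0 0"

```text
t: 10.27
position: [1084.7, -64.6, 487.5]
tcp_rot: [177.4, 38.9, 174.6]
wrist_force: [-0.0, 0.4, -0.2]
finger_gap: 85.6
```

Call:
carry_out --pt "-1.04 0 0 -0.5"

```text
t: 10.35
position: [1084.8, -64.7, 499.2]
tcp_rot: [179.5, 40.4, 177.9]
wrist_force: [-0.3, 0.9, -0.1]
finger_gap: 85.5
```

Run:
```python
from h import *; from geo import *
o=ctrl.get_obs();M=show(o);print(o['joint_positions'].round(1))
for a in (-4,-3,-2,2,3,4):
    print(a,(M@Ro.from_euler('z',a,degrees=True).as_matrix())[:,1].round(3))
```

```text
t 10.35 pos [1084.8  -64.7  499.2] gp [1119.7  -65.4  458. ] tilt 40.37 zaz -1.3 y [0.03  1.    0.007] x [-0.761  0.027 -0.648] gap 85.5 F [-0.3  0.9 -0.1]
[ -8.2  59.    3.2   4.6  77.6 -95.7]
-4 [-0.023  0.999 -0.039]
-3 [-0.01   1.    -0.027]
-2 [ 0.004  1.    -0.016]
2 [0.057 0.998 0.029]
3 [0.07  0.997 0.04 ]
4 [0.083 0.995 0.052]
```

Run:
```python
from sim import *
w=1.;q=np.array([59,3.2,77.6])
for (r,z) in [(1000,500),(800,450),(600,400),(450,300),(400,300),(440,172),(460,150),(495,113)]:
    q=ik(q,r,z,40.4,w);print((r,z),q.round(1),fk(q,P).round(0),(180-q.sum()).round(1))
```

```text
(1000, 500) [34.5 40.5 64.6] [1000.  500.] 40.4
(800, 450) [ 5.3 81.1 53.2] [800. 450.] 40.4
(600, 400) [-21.9 110.3  51.2] [600. 400.] 40.4
(450, 300) [-46.6 134.8  51.4] [450. 300.] 40.4
(400, 300) [-57.9 139.9  57.6] [403. 300.] 40.4
(440, 172) [-40.8 144.2  36.1] [440. 172.] 40.4
(460, 150) [-32.9 142.2  30.2] [460. 150.] 40.4
(495, 113) [-19.9 138.1  21.4] [495. 113.] 40.4
```

```bash
cat >> geo.py <<'E'
def inc(o,targets):
    M=R(o['tcp_rot'])
    for t in targets: print(t,((np.array(t)-o['position'])@M/40).round(2).tolist())
E
python3 - <<'E'
from h import *; from geo import *
o=ctrl.get_obs()
inc(o,[(700,20,450),(443,100,320),(443,100,167),(488.6,99,113.1)])
E
```

```text
(700, 20, 450) [8.18, 1.82, -5.32]
(443, 100, 320) [15.23, 3.6, -7.04]
(443, 100, 167) [17.71, 3.57, -4.12]
(488.6, 99, 113.1) [17.71, 3.57, -2.36]
```

Call:
carry_out --pt "0.5 0.1 -0.3 0" --pt "1.2 0.3 -0.8 0" --pt "2 0.5 -1.3 0" --pt "2.8 0.6 -1.8 0" --pt "3.6 0.8 -2.3 0" --pt "4.4 1 -2.9 0" --pt "5.2 1.2 -3.4 0" --pt "6 1.35 -3.9 0" --pt "6.8 1.5 -4.4 0" --pt "7.6 1.7 -4.9 0" --pt "8.2 1.8 -5.3 0" --pt "9.0 2.0 -5.5 0" --pt "9.9 2.3 -5.7 0" --pt "10.8 2.5 -5.9 0" --pt "11.7 2.7 -6.15 0" --pt "12.5 2.9 -6.4 0" --pt "13.3 3.1 -6.6 0" --pt "14.1 3.3 -6.8 0" --pt "14.8 3.5 -6.95 0" --pt "15.2 3.6 -7.0 0"

```text
t: 12.02
position: [442.3, 101.4, 319.1]
tcp_rot: [179.4, 40.3, 177.9]
wrist_force: [0.5, 0.6, -0.2]
finger_gap: 85.3
```

Run:
```python
from h import *; from geo import *
o=ctrl.get_obs();show(o);print(o['joint_positions'].round(1))
inc(o,[(443,100,320),(443,100,167),(488.6,99,113.1)])
```

```text
t 12.02 pos [442.3 101.4 319.1] gp [477.2 100.7 277.9] tilt 40.27 zaz -1.18 y [0.03  1.    0.008] x [-0.762  0.028 -0.646] gap 85.3 F [ 0.5  0.6 -0.2]
[  5.5 -44.1 131.4  -5.4  52.7 -80.9]
(443, 100, 320) [-0.03, -0.03, -0.01]
(443, 100, 167) [2.44, -0.06, 2.91]
(488.6, 99, 113.1) [2.45, -0.06, 4.68]
```

Orientation held. Descend to the stand‑off, then look.

Call:
carry_out --pt "0.6 0 0.7 0" --pt "1.2 0 1.45 0" --pt "1.85 -0.05 2.2 0" --pt "2.44 -0.05 2.9 0" --pt "2.44 -0.05 2.9 0" --pt "2.44 -0.05 2.9 0"

```text
t: 12.52
position: [443.9, 99.4, 167.0]
tcp_rot: [179.5, 40.0, 177.9]
wrist_force: [0.2, 0.4, 0.6]
finger_gap: 85.7
```

Run:
```python
from h import *; from geo import *
o=ctrl.get_obs();show(o);print(o['joint_positions'].round(1))
grab('wrist','wrist3');grab('side','side3')
a=cv2.imread('pics/side3.png')[150:290,200:400]; cv2.imwrite('pics/c8.png',cv2.resize(a,(800,560),interpolation=cv2.INTER_CUBIC))
```

```text
t 12.52 pos [443.9  99.4 167. ] gp [478.6  98.6 125.6] tilt 40.02 zaz -1.33 y [0.031 0.999 0.007] x [-0.765  0.028 -0.643] gap 85.7 F [0.2 0.4 0.6]
[  5.1 -34.  140.6  -7.5  33.7 -78.2]
```

View pics/wrist3.png

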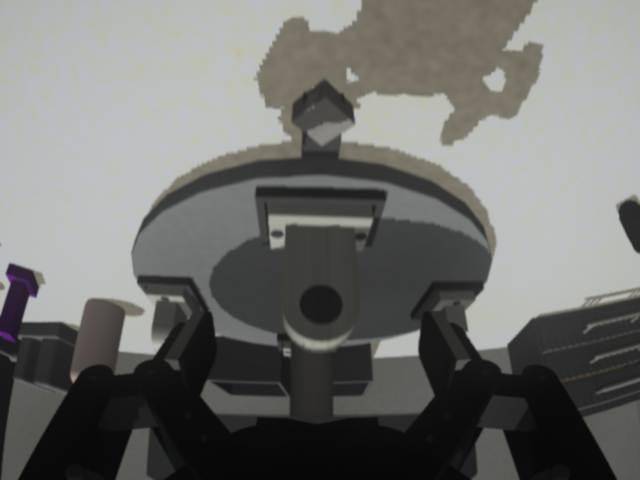

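View pics/c8.png

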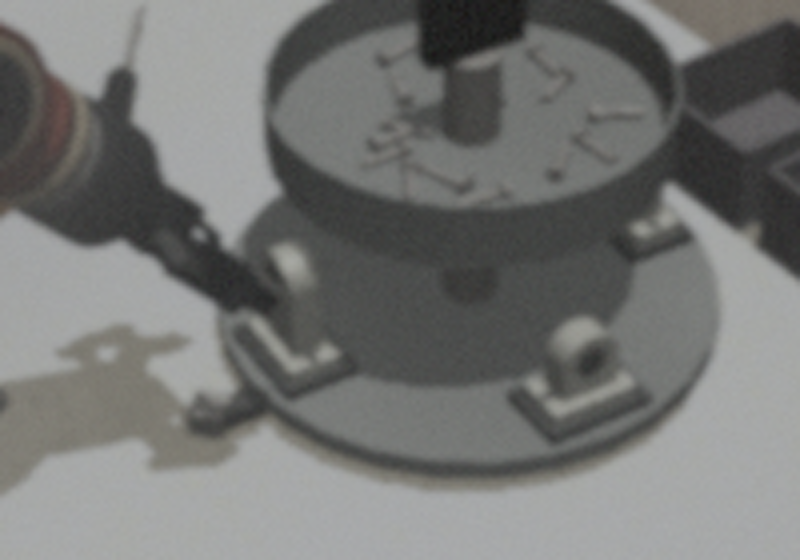

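Call:
carry_out --pt "0 0 0.5 0" --pt "0 0 1.1 0" --pt "0 0 1.5 0" --pt "0 0 1.75 0" --pt "0 0 1.75 0" --pt "0 0 1.75 0"

```text
t: 13.12
position: [492.2, 97.9, 118.1]
tcp_rot: [179.5, 40.5, 177.8]
wrist_force: [-0.4, 0.3, 0.3]
finger_gap: 85.4
```

Call:
carry_out --pt "0 0 0 0" --pt "0 0 0 0" --pt "0 0 0 0" --pt "0 0 0 0" --pt "0 0 0 0" --pt "0 0 0 0" --pt "0 0 0 0" --fingers 1

```text
t: 13.7
position: [491.0, 97.8, 116.4]
tcp_rot: [179.5, 40.4, 177.8]
wrist_force: [-4.6, 0.8, 8.1]
finger_gap: 39.4
```

Run:
```python
from h import *; from geo import *
o=ctrl.get_obs();show(o)
inc(o,[o['position']+d for d in np.array([(0,0,10),(-3,0,16),(-40,0,50),(-60,0,110)])])
grab('wrist','wrist4')
```

```text
t 13.7 pos [491.   97.8 116.4] gp [525.9  97.   75.3] tilt 40.37 zaz -1.38 y [0.032 0.999 0.007] x [-0.761  0.029 -0.648] gap 39.4 F [-4.6  0.8  8.1]
[490.98231755  97.84999248 126.39901516] [-0.16, 0.0, -0.19]
[487.98231755  97.84999248 132.39901516] [-0.2, 0.0, -0.35]
[450.98231755  97.84999248 166.39901516] [-0.05, -0.02, -1.6]
[430.98231755  97.84999248 226.39901516] [-0.64, -0.03, -3.07]
```

View pics/wrist4.png

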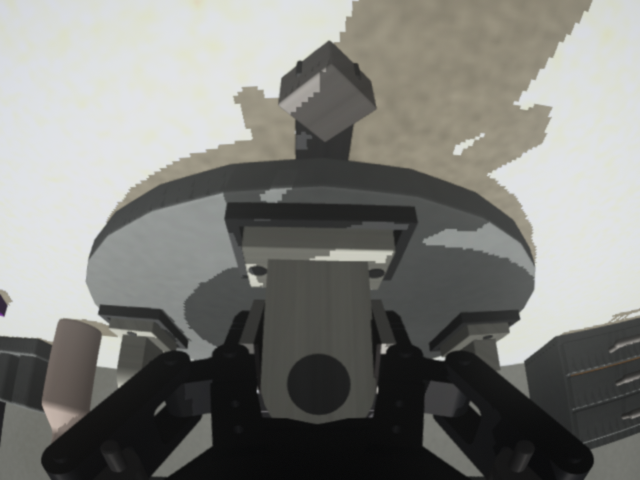

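Call:
carry_out --pt "-0.08 0 -0.1 0" --pt "-0.16 0 -0.19 0" --pt "-0.2 0 -0.35 0" --pt "-0.2 0 -0.5 0"

```text
t: 14.08
position: [482.7, 97.7, 135.1]
tcp_rot: [179.5, 40.1, 177.8]
wrist_force: [0.2, 0.1, -2.6]
finger_gap: 39.6
```

Run:
```python
from h import *; from geo import *
o=ctrl.get_obs();show(o);print(o['ft_torque'])
inc(o,[o['position']+d for d in np.array([(-10,0,5),(-40,0,40),(-45,0,110)])])
```

```text
t 14.08 pos [482.7  97.7 135.1] gp [517.4  96.8  93.8] tilt 40.1 zaz -1.42 y [0.033 0.999 0.007] x [-0.764  0.029 -0.644] gap 39.6 F [ 0.2  0.1 -2.6]
[-0.00273259  0.57386299 -0.0194019 ]
[472.65044099  97.69266371 140.1136945 ] [0.11, -0.01, -0.26]
[442.65044099  97.69266371 175.1136945 ] [0.12, -0.03, -1.41]
[437.65044099  97.69266371 245.1136945 ] [-0.91, -0.02, -2.83]
```

Call:
carry_out --pt "0.1 0 -0.3 0" --pt "0.12 0 -0.9 0" --pt "0.12 0 -1.4 0" --pt "-0.3 0 -2 0" --pt "-0.8 0 -2.7 0" --pt "-0.9 0 -2.8 0" --pt "-0.9 0 -2.8 0" --pt "-0.9 0 -2.8 0"

```text
t: 14.75
position: [438.0, 98.4, 243.0]
tcp_rot: [179.5, 40.1, 177.8]
wrist_force: [-0.4, -0.7, -3.7]
finger_gap: 39.5
```

Run:
```python
from h import *; from geo import *
o=ctrl.get_obs();show(o);print(o['joint_positions'].round(1))
inc(o,[(456.8,-300,230),(456.8,-300,112)])
grab('side','side5');grab('wrist','wrist5')
```

```text
t 14.75 pos [438.   98.4 243. ] gp [472.8  97.6 201.7] tilt 40.11 zaz -1.42 y [0.033 0.999 0.007] x [-0.764  0.029 -0.644] gap 39.5 F [-0.4 -0.7 -3.7]
[  5.1 -42.  137.5  -6.   44.7 -80.2]
(456.8, -300, 230) [-0.44, -9.94, 0.71]
(456.8, -300, 112) [1.46, -9.96, 2.97]
```

View pics/side5.png

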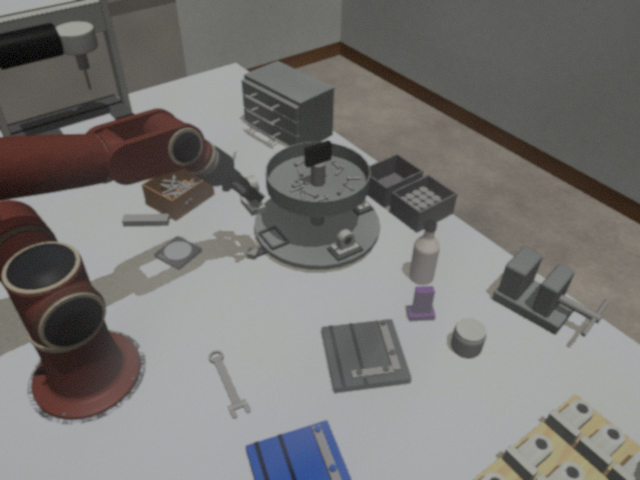

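View pics/wrist5.png

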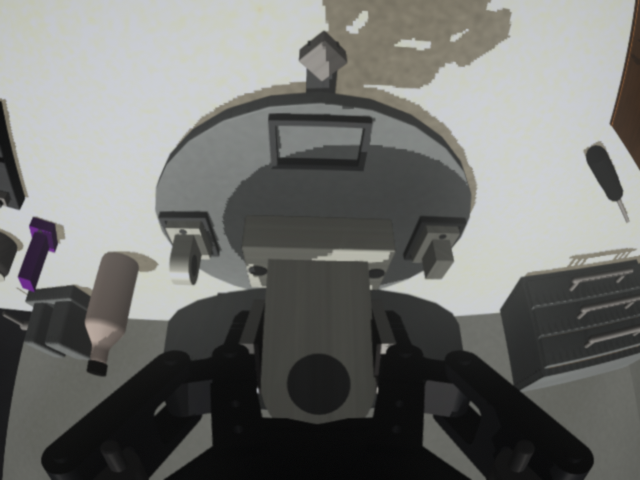

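Call:
carry_out --pt "0 -0.5 0 0" --pt "0 -1.3 0.1 0" --pt "-0.1 -2.2 0.1 0" --pt "-0.1 -3.1 0.2 0" --pt "-0.2 -4 0.3 0" --pt "-0.2 -4.9 0.3 0" --pt "-0.3 -5.8 0.4 0" --pt "-0.3 -6.7 0.5 0" --pt "-0.3 -7.6 0.5 0" --pt "-0.4 -8.4 0.6 0" --pt "-0.4 -9.2 0.7 0" --pt "-0.44 -9.7 0.7 0" --pt "-0.44 -9.94 0.7 0" --pt "-0.44 -9.94 0.7 0" --pt "-0.44 -9.94 0.7 0" --pt "-0.44 -9.94 0.7 0"

```text
t: 16.18
position: [456.9, -298.4, 230.0]
tcp_rot: [179.4, 40.1, 177.8]
wrist_force: [-0.1, -0.1, -3.4]
finger_gap: 39.8
```

Run:
```python
from h import *; from geo import *
o=ctrl.get_obs();show(o);print(o['joint_positions'].round(1))
inc(o,[(456.8,-300,125),(456.8,-300,110)])
grab('wrist','wrist6')
```

```text
t 16.18 pos [ 456.9 -298.4  230. ] gp [ 491.7 -299.1  188.7] tilt 40.1 zaz -1.21 y [0.031 0.999 0.009] x [-0.764  0.03  -0.644] gap 39.8 F [-0.1 -0.1 -3.4]
[ -52.2  -17.7  123.3   38.5   53.4 -158. ]
(456.8, -300, 125) [1.69, -0.06, 2.01]
(456.8, -300, 110) [1.93, -0.07, 2.29]
```

View pics/wrist6.png

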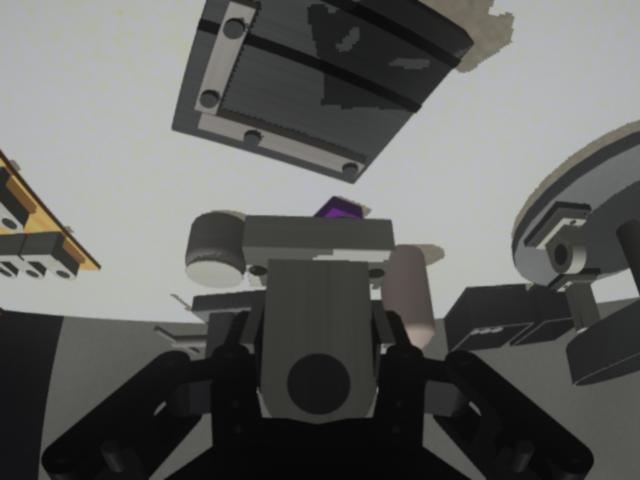

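Call:
carry_out --pt "0.3 0 0.4 0" --pt "0.8 0 0.95 0" --pt "1.3 -0.05 1.5 0" --pt "1.69 -0.06 2.0 0" --pt "1.86 -0.06 2.2 0" --pt "1.86 -0.06 2.2 0" --pt "1.86 -0.06 2.2 0"

```text
t: 16.82
position: [457.1, -300.2, 115.8]
tcp_rot: [179.4, 40.2, 177.8]
wrist_force: [-0.3, -0.6, -3.5]
finger_gap: 39.5
```

Run:
```python
from h import *; from geo import *
o=ctrl.get_obs();show(o);print(o['joint_positions'].round(1))
grab('side','side7');grab('scene','scene7')
a=cv2.imread('pics/side7.png')[270:410,290:440]; cv2.imwrite('pics/c9.png',cv2.resize(a,(640,600),interpolation=cv2.INTER_CUBIC))
```

```text
t 16.82 pos [ 457.1 -300.2  115.8] gp [ 491.9 -301.    74.5] tilt 40.17 zaz -1.28 y [0.031 0.999 0.008] x [-0.764  0.029 -0.645] gap 39.5 F [-0.3 -0.6 -3.5]
[ -52.3   -6.3  126.4   47.5   42.8 -171.4]
```

View pics/c9.png

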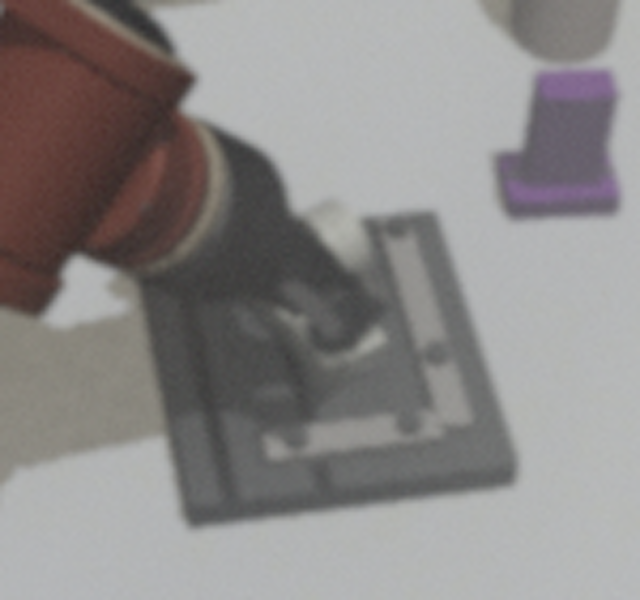

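Call:
carry_out --pt "0.05 0 0.06 0" --pt "0.1 0 0.12 0" --pt "0.12 0 0.14 0" --pt "0.12 0 0.14 0" --pt "0.12 0 0.14 0"

```text
t: 17.33
position: [457.0, -301.4, 108.8]
tcp_rot: [179.5, 40.2, 177.8]
wrist_force: [-0.1, 0.2, -3.6]
finger_gap: 39.7
```

Call:
carry_out --pt "0.02 0 0.025 0" --pt "0.02 0 0.025 0" --pt "0.02 0 0.025 0"

```text
t: 17.58
position: [457.0, -301.4, 107.4]
tcp_rot: [179.5, 40.2, 177.8]
wrist_force: [-0.0, -0.5, -3.1]
finger_gap: 39.6
```

Run:
```python
from h import *; from geo import *
o=ctrl.get_obs();show(o);print(o['joint_positions'].round(1))
```

```text
t 17.58 pos [ 457.  -301.4  107.4] gp [ 491.8 -302.2   66.2] tilt 40.2 zaz -1.39 y [0.033 0.999 0.007] x [-0.763  0.029 -0.645] gap 39.6 F [-0.  -0.5 -3.1]
[ -52.4   -5.3  126.4   48.5   42.  -172.7]
```

One more mm or two until contact.

Call:
carry_out --pt "0.02 0 0.025 0" --pt "0.02 0 0.025 0" --pt "0.02 0 0.025 0"

```text
t: 17.83
position: [457.3, -301.6, 106.6]
tcp_rot: [179.5, 40.2, 177.8]
wrist_force: [0.4, -0.0, -1.6]
finger_gap: 39.4
```

Call:
carry_out --pt "0.015 0 0.02 0" --pt "0.015 0 0.02 0" --pt "0.015 0 0.02 0"

```text
t: 18.08
position: [457.8, -301.8, 106.5]
tcp_rot: [179.5, 40.3, 177.9]
wrist_force: [-1.9, 2.4, 6.5]
finger_gap: 39.6
```

Call:
carry_out --pt "0 0 0 0" --pt "0 0 0 0" --pt "0 0 0 0" --pt "0 0 0 0" --pt "0 0 0 0" --pt "0 0 0 0" --pt "0 0 -0.5 0" --pt "0 0 -1.3 0" --pt "0 0 -2.2 0" --pt "0 0 -3 0" --pt "-0.5 0 -3.6 0" --pt "-1 0 -4.2 0" --pt "-1 0 -4.2 0" --fingers -1

```text
t: 19.17
position: [380.4, -302.4, 267.8]
tcp_rot: [-179.7, 40.7, 178.3]
wrist_force: [0.8, -0.2, 0.7]
finger_gap: 86.0
```

Run:
```python
from h import *; from geo import *
o=ctrl.get_obs();show(o);print(o['joint_positions'].round(1))
grab('side','side8');grab('scene','scene8')
a=cv2.imread('pics/side8.png')[270:410,290:440]; cv2.imwrite('pics/c10.png',cv2.resize(a,(640,600),interpolation=cv2.INTER_CUBIC))
a=cv2.imread('pics/scene8.png')[170:290,210:330]; cv2.imwrite('pics/c11.png',cv2.resize(a,(600,600),interpolation=cv2.INTER_CUBIC))
```

```text
t 19.17 pos [ 380.4 -302.4  267.8] gp [ 415.5 -303.8  226.9] tilt 40.67 zaz -2.25 y [ 0.034  0.999 -0.004] x [-0.758  0.023 -0.652] gap 86.0 F [ 0.8 -0.2  0.7]
[ -61.5  -29.7  128.1   38.6   63.9 -161.7]
```

View pics/c10.png

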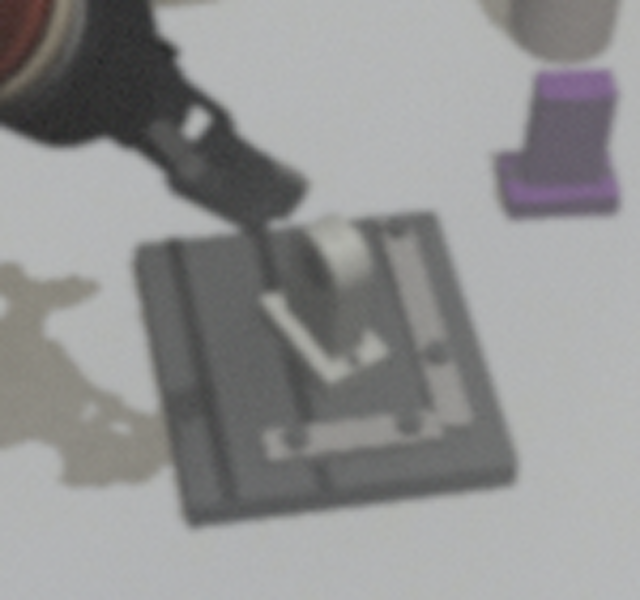

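View pics/c11.png

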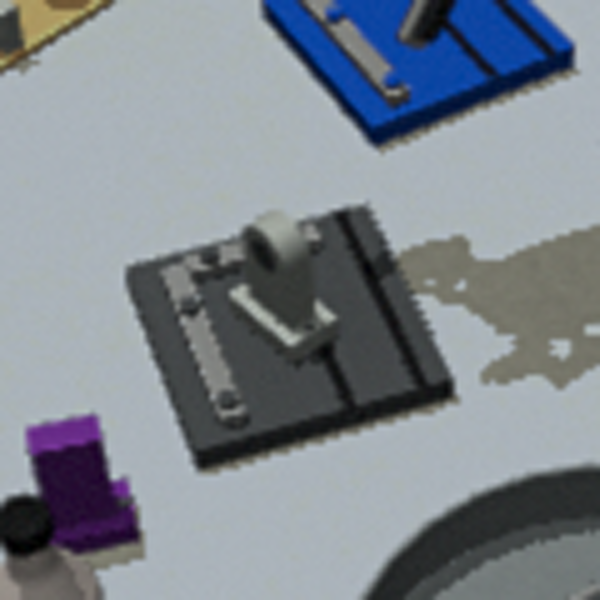

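```bash
cat > rat.py <<'E'
from sim import *
def best(r,z,pitch,q=np.array([-42,137,45.]),w=.6):
    q=ik(q,r,z,pitch,w); out=[]
    for a in range(0,360,30):
        dx,dz=41.7*np.cos(np.radians(a)),41.7*np.sin(np.radians(a))
        x=step(q,dx,dz,w); out.append(((180-x.sum())-(180-q.sum()),a,x.round(1),fk(x,P).round(0)))
    return q,sorted(out,key=lambda t:t[0])
E
python3 - <<'E'
from rat import *
for r,z in [(440,172),(410,200),(400,300),(380,260),(380,350),(400,400),(350,420),(300,450),(320,500),(500,60),(450,100)]:
    q,o=best(r,z,40.4); print((r,z),q.round(1),fk(q,P).round(0),(180-q.sum()).round(1),'best',[ (round(t[0],2),t[1],t[3].tolist()) for t in o[:2]])
E
```

```text
(440, 172) [-40.8 144.2  36.1] [440. 172.] 40.4 best [(np.float64(-0.47), 210, [413.0, 169.0]), (np.float64(-0.35), 180, [419.0, 148.0])]
(410, 200) [-52.4 147.   45. ] [410. 200.] 40.4 best [(np.float64(-1.01), 210, [396.0, 206.0]), (np.float64(-0.98), 180, [406.0, 184.0])]
(400, 300) [-57.9 139.9  57.7] [403. 300.] 40.3 best [(np.float64(-1.0), 210, [400.0, 292.0]), (np.float64(-0.99), 240, [400.0, 314.0])]
(380, 260) [-57.9 143.7  54.3] [400. 258.] 39.9 best [(np.float64(-0.96), 240, [398.0, 271.0]), (np.float64(-0.94), 210, [397.0, 248.0])]
(380, 350) [-57.9 135.   63.1] [400. 351.] 39.8 best [(np.float64(-1.09), 210, [397.0, 347.0]), (np.float64(-1.01), 240, [396.0, 369.0])]
(400, 400) [-57.3 130.3  66.5] [400. 400.] 40.4 best [(np.float64(-1.05), 210, [394.0, 398.0]), (np.float64(-0.92), 240, [390.0, 420.0])]
(350, 420) [-57.9 127.7  71. ] [388. 428.] 39.2 best [(np.float64(-1.18), 210, [384.0, 429.0]), (np.float64(-1.01), 180, [388.0, 407.0])]
(300, 450) [-57.9 123.3  76.7] [373. 471.] 38.0 best [(np.float64(-1.21), 210, [367.0, 475.0]), (np.float64(-1.11), 180, [374.0, 454.0])]
(320, 500) [-57.9 119.1  79.9] [362. 515.] 38.9 best [(np.float64(-1.21), 210, [355.0, 522.0]), (np.float64(-1.16), 180, [363.0, 500.0])]
(500, 60) [-10.4 137.4  12.5] [500.  60.] 40.4 best [(np.float64(-0.0), 150, [486.0, 21.0]), (np.float64(-0.0), 210, [459.0, 52.0])]
(450, 100) [-27.6 144.6  22.6] [450. 100.] 40.4 best [(np.float64(-0.48), 210, [426.0, 93.0]), (np.float64(-0.41), 240, [425.0, 116.0])]
```

Run:
```python
from h import *; from geo import *
o=ctrl.get_obs()
inc(o,[(400,-302,400),(410,58,400),(370,60,400)])
```

```text
(400, -302, 400) [-2.63, -0.01, -2.31]
(410, 58, 400) [-2.58, 8.99, -2.32]
(370, 60, 400) [-1.82, 9.01, -2.96]
```

Call:
carry_out --pt "-0.7 0 -0.6 0" --pt "-1.4 0.2 -1.2 0" --pt "-2 0.9 -1.8 0" --pt "-2.5 1.8 -2.3 0" --pt "-2.5 2.8 -2.3 0" --pt "-2.5 3.8 -2.3 0" --pt "-2.5 4.8 -2.3 0" --pt "-2.5 5.8 -2.3 0" --pt "-2.5 6.8 -2.3 0" --pt "-2.5 7.8 -2.3 0" --pt "-2.5 8.5 -2.3 0" --pt "-2.5 9 -2.3 0" --pt "-2 9 -2.7 0" --pt "-1.8 9 -3 0" --pt "-1.8 9 -3 0"

```text
t: 20.52
position: [382.7, 64.5, 402.2]
tcp_rot: [179.7, 39.7, 177.9]
wrist_force: [-0.0, -0.2, 0.9]
finger_gap: 85.6
```

Run:
```python
from h import *; from geo import *
o=ctrl.get_obs();show(o);print(o['joint_positions'].round(1))
```

```text
t 20.52 pos [382.7  64.5 402.2] gp [417.1  63.5 360.7] tilt 39.7 zaz -1.55 y [0.032 0.999 0.004] x [-0.769  0.028 -0.639] gap 85.6 F [-0.  -0.2  0.9]
[-1.400e+00 -5.780e+01  1.299e+02 -1.000e-01  6.820e+01 -8.950e+01]
```

Call:
carry_out --pt "0.9 0 -0.5 0"

```text
t: 20.6
position: [375.7, 74.7, 400.3]
tcp_rot: [-179.8, 38.5, 177.6]
wrist_force: [0.4, 0.3, 0.2]
finger_gap: 85.5
```

Call:
carry_out --pt "0.9 0 -0.5 0"

```text
t: 20.68
position: [366.0, 89.4, 398.9]
tcp_rot: [-179.2, 37.4, 177.6]
wrist_force: [0.2, 0.8, -0.5]
finger_gap: 85.2
```

Call:
carry_out --pt "1 0 -0.2 0"

```text
t: 20.77
position: [357.3, 105.1, 388.8]
tcp_rot: [-178.7, 36.7, 177.6]
wrist_force: [-0.3, -0.7, 0.0]
finger_gap: 85.0
```

Call:
carry_out --pt "1 0 -0.2 0"

```text
t: 20.85
position: [345.6, 122.2, 373.3]
tcp_rot: [-178.0, 35.6, 177.6]
wrist_force: [0.2, -0.5, 0.3]
finger_gap: 85.5
```

Call:
carry_out --pt "2 0 -0.6 0" --pt "2 0 -0.6 0"

```text
t: 21.02
position: [317.1, 156.6, 354.4]
tcp_rot: [-177.0, 34.5, 177.7]
wrist_force: [-0.1, -0.5, 0.7]
finger_gap: 85.3
```

Run:
```python
from h import *; from geo import *
o=ctrl.get_obs();show(o);print(o['joint_positions'].round(2))
```

```text
t 21.02 pos [317.1 156.6 354.4] gp [347.5 152.5 310. ] tilt 34.6 zaz -7.65 y [ 0.071  0.997 -0.043] x [-0.824  0.034 -0.566] gap 85.3 F [-0.1 -0.5  0.7]
[ 24.35 -57.77 133.34 -18.17  74.85 -62.25]
```

Run:
```python
from h import *; from geo import *
o=ctrl.get_obs()
inc(o,[(395,60,440)])
```

```text
(395, 60, 440) [-2.9, -2.36, -0.48]
```

Call:
carry_out --pt "-0.8 -0.6 -0.1 0" --pt "-1.6 -1.3 -0.2 0" --pt "-2.4 -2 -0.4 0" --pt "-2.9 -2.4 -0.5 0" --pt "-2.9 -2.4 -0.5 0"

```text
t: 21.43
position: [397.2, 54.6, 446.6]
tcp_rot: [-177.0, 34.9, 177.3]
wrist_force: [0.1, -0.8, -0.1]
finger_gap: 85.1
```

Call:
carry_out --pt "0.9 -0.2 -0.5 0"

```text
t: 21.52
position: [360.8, 52.2, 436.0]
tcp_rot: [-177.0, 33.8, 177.4]
wrist_force: [-1.6, -0.7, -1.1]
finger_gap: 85.4
```

Call:
carry_out --pt "0.9 -0.2 -0.5 0"

```text
t: 21.6
position: [348.2, 57.7, 438.5]
tcp_rot: [-176.5, 32.4, 177.3]
wrist_force: [0.4, -0.6, -0.5]
finger_gap: 85.3
```

Call:
carry_out --pt "0.9 -0.2 -0.5 0"

```text
t: 21.68
position: [339.4, 65.3, 448.1]
tcp_rot: [-176.0, 31.6, 177.3]
wrist_force: [-0.8, 0.8, 0.6]
finger_gap: 85.6
```

Run:
```python
from h import *; from geo import *
o=ctrl.get_obs();show(o);print(o['joint_positions'].round(2))
```

```text
t 21.68 pos [339.4  65.3 448.1] gp [367.4  60.2 402.2] tilt 31.81 zaz -10.32 y [ 0.084  0.995 -0.059] x [-0.851  0.041 -0.524] gap 85.6 F [-0.8  0.8  0.6]
[  2.59 -57.82 123.99  -6.82  82.72 -84.57]
```

Call:
carry_out --pt "0 -1 0 0" --pt "0 -1.5 0 0" --pt "0 -1.5 0 0"

```text
t: 21.93
position: [349.4, 6.4, 458.5]
tcp_rot: [-175.9, 31.3, 177.3]
wrist_force: [0.3, 0.0, 0.4]
finger_gap: 85.5
```

Call:
carry_out --pt "0.9 -0.2 -0.4 0"

```text
t: 22.02
position: [342.9, 5.9, 461.7]
tcp_rot: [-175.9, 29.8, 177.1]
wrist_force: [0.3, -0.5, -1.1]
finger_gap: 85.6
```

Call:
carry_out --pt "0.9 -0.2 -0.4 0"

```text
t: 22.1
position: [335.8, 4.9, 469.1]
tcp_rot: [-175.7, 28.5, 177.0]
wrist_force: [0.8, 0.2, 0.1]
finger_gap: 85.4
```

Call:
carry_out --pt "0.9 -0.2 -0.4 0"

```text
t: 22.18
position: [328.3, 3.8, 477.4]
tcp_rot: [-175.5, 27.2, 177.0]
wrist_force: [0.4, 1.0, -0.4]
finger_gap: 85.7
```

Call:
carry_out --pt "0.9 -0.2 -0.4 0"

```text
t: 22.27
position: [320.3, 2.6, 486.9]
tcp_rot: [-175.3, 25.8, 176.9]
wrist_force: [0.2, 0.3, -0.4]
finger_gap: 85.3
```

Run:
```python
from h import *; from geo import *
o=ctrl.get_obs();show(o);print(o['joint_positions'].round(2))
```

```text
t 22.27 pos [320.3   2.6 486.9] gp [343.5  -3.1 438.4] tilt 26.23 zaz -13.74 y [ 0.09   0.993 -0.073] x [-0.899  0.049 -0.436] gap 85.3 F [ 0.2  0.3 -0.4]
[-12.6  -57.83 119.28  -0.51  92.32 -98.52]
```

Call:
carry_out --pt "0.95 0 -0.35 0"

```text
t: 22.35
position: [311.6, 9.7, 494.8]
tcp_rot: [-175.1, 24.6, 176.6]
wrist_force: [0.6, 0.1, -0.9]
finger_gap: 85.3
```

Call:
carry_out --pt "0.95 0 -0.35 0"

```text
t: 22.43
position: [301.7, 19.6, 502.9]
tcp_rot: [-174.8, 23.3, 176.5]
wrist_force: [-0.8, -0.2, -0.1]
finger_gap: 85.6
```

Call:
carry_out --pt "0.95 -0.1 -0.35 0"

```text
t: 22.52
position: [290.9, 26.9, 513.0]
tcp_rot: [-174.5, 22.0, 176.5]
wrist_force: [0.5, 0.4, 1.4]
finger_gap: 85.2
```

Call:
carry_out --pt "0.95 -0.1 -0.35 0"

```text
t: 22.6
position: [278.8, 34.9, 524.4]
tcp_rot: [-174.2, 20.8, 176.3]
wrist_force: [-0.2, -0.6, -0.6]
finger_gap: 85.2
```

Call:
carry_out --pt "0.95 -0.1 -0.35 0"

```text
t: 22.68
position: [265.0, 44.5, 536.9]
tcp_rot: [-173.8, 19.7, 176.2]
wrist_force: [0.1, 0.7, -0.6]
finger_gap: 85.6
```

Run:
```python
from h import *; from geo import *
o=ctrl.get_obs();show(o);print(o['joint_positions'].round(2))
```

```text
t 22.68 pos [265.   44.5 536.9] gp [282.6  37.4 486.3] tilt 20.58 zaz -21.8 y [ 0.103  0.989 -0.102] x [-0.94   0.063 -0.336] gap 85.6 F [ 0.1  0.7 -0.6]
[ -0.79 -57.82 113.43  -7.49 104.95 -89.07]
```

Run:
```python
from h import *; from geo import *
o=ctrl.get_obs()
inc(o,[(345,-70,470)])
M=R(o['tcp_rot'])
print((np.array([-38,-8,12])@M/40).round(2),(np.array([-38,8,8])@M/40).round(2))
```

```text
(345, -70, 470) [-1.5, -2.46, 2.59]
[ 0.78 -0.33 -0.56] [ 0.84  0.08 -0.52]
```

Call:
carry_out --pt "-0.4 -0.7 0.7 0" --pt "-0.8 -1.3 1.3 0" --pt "-1.2 -1.9 2 0" --pt "-1.5 -2.5 2.6 0" --pt "-1.5 -2.5 2.6 0"

```text
t: 23.1
position: [346.8, -74.9, 463.9]
tcp_rot: [-174.0, 19.2, 175.9]
wrist_force: [-1.0, 0.3, -2.0]
finger_gap: 85.7
```

Call:
carry_out --pt "0.9 -0.2 -0.3 0"

```text
t: 23.18
position: [310.5, -76.9, 464.0]
tcp_rot: [-174.3, 19.0, 176.3]
wrist_force: [-0.9, -1.8, 0.3]
finger_gap: 85.2
```

Call:
carry_out --pt "0.9 -0.2 -0.3 0"

```text
t: 23.27
position: [288.7, -85.2, 474.8]
tcp_rot: [-174.2, 18.5, 176.2]
wrist_force: [-8.6, 2.3, 0.8]
finger_gap: 85.5
```

Call:
carry_out --pt "0.9 -0.2 -0.3 0"

```text
t: 23.35
position: [276.8, -98.9, 486.3]
tcp_rot: [-174.5, 17.5, 176.1]
wrist_force: [0.9, -1.1, 0.2]
finger_gap: 85.5
```

Run:
```python
from h import *; from geo import *
o=ctrl.get_obs();show(o);print(o['joint_positions'].round(2))
```

```text
t 23.35 pos [276.8 -98.9 486.3] gp [ 292.6 -105.1  435. ] tilt 18.33 zaz -21.67 y [ 0.097  0.991 -0.091] x [-0.951  0.065 -0.301] gap 85.5 F [ 0.9 -1.1  0.2]
[ -38.    -57.87  118.29    5.19  101.9  -121.36]
```

Call:
carry_out --pt "0.95 0.1 -0.3 0"

```text
t: 23.43
position: [265.9, -102.7, 498.3]
tcp_rot: [-174.8, 16.3, 175.8]
wrist_force: [-0.0, 0.0, -0.1]
finger_gap: 85.4
```

Call:
carry_out --pt "0.95 0.1 -0.3 0"

```text
t: 23.52
position: [254.2, -105.5, 511.2]
tcp_rot: [-175.2, 15.2, 175.7]
wrist_force: [-0.0, 0.3, 0.0]
finger_gap: 85.3
```

Call:
carry_out --pt "0.95 0.1 -0.3 0"

```text
t: 23.6
position: [240.9, -109.5, 524.9]
tcp_rot: [-175.7, 14.1, 175.7]
wrist_force: [-0.4, 0.2, 0.1]
finger_gap: 85.5
```

Run:
```python
from h import *; from geo import *
o=ctrl.get_obs();M=show(o);print(o['joint_positions'].round(2))
z=M[:,2]
inc(o,[(360,-80,440)])
```

```text
t 23.6 pos [ 240.9 -109.5  524.9] gp [ 253.7 -114.5  472.7] tilt 14.71 zaz -21.64 y [ 0.093  0.993 -0.073] x [-0.967  0.073 -0.243] gap 85.5 F [-0.4  0.2  0.1]
[ -45.6   -57.86  114.02    6.31  110.24 -127.88]
(360, -80, 440) [-2.31, 1.16, 2.69]
```

Run:
```python
from h import *; from geo import *
o=ctrl.get_obs();M=R(o['tcp_rot'])
inc(o,[(330,-140,440)])
```

```text
(330, -140, 440) [-1.69, -0.39, 2.65]
```

Call:
carry_out --pt "-0.6 -0.1 0.8 0" --pt "-1.2 -0.3 1.7 0" --pt "-1.7 -0.4 2.6 0" --pt "-1.7 -0.4 2.6 0"

```text
t: 23.93
position: [332.0, -140.2, 433.9]
tcp_rot: [-176.0, 13.5, 175.7]
wrist_force: [-0.6, 0.8, -2.1]
finger_gap: 84.9
```

Call:
carry_out --pt "0.95 0.15 -0.25 0"

```text
t: 24.02
position: [295.2, -131.6, 434.4]
tcp_rot: [-176.3, 13.3, 175.8]
wrist_force: [-1.4, -0.8, 0.3]
finger_gap: 85.5
```

Call:
carry_out --pt "0.95 0.15 -0.25 0"

```text
t: 24.1
position: [263.3, -125.3, 442.3]
tcp_rot: [-176.1, 13.3, 175.8]
wrist_force: [-1.8, -0.4, 1.7]
finger_gap: 85.7
```

Call:
carry_out --pt "0.95 0.15 -0.25 0"

```text
t: 24.18
position: [251.1, -130.7, 452.7]
tcp_rot: [-176.6, 12.2, 175.6]
wrist_force: [-0.3, -0.2, 0.6]
finger_gap: 85.3
```

Call:
carry_out --pt "0.95 0.15 -0.25 0"

```text
t: 24.27
position: [238.2, -137.0, 465.6]
tcp_rot: [-177.0, 11.3, 175.6]
wrist_force: [0.1, -1.8, -0.5]
finger_gap: 85.0
```

Call:
carry_out --pt "0.95 0.15 -0.25 0"

```text
t: 24.35
position: [223.2, -144.0, 478.4]
tcp_rot: [-177.5, 10.3, 175.6]
wrist_force: [0.3, -1.5, -0.5]
finger_gap: 85.1
```

Run:
```python
from h import *; from geo import *
o=ctrl.get_obs();M=show(o);print(o['joint_positions'].round(2))
```

```text
t 24.35 pos [ 223.2 -144.   478.4] gp [ 232.7 -147.   425.3] tilt 10.61 zaz -17.95 y [ 0.085  0.995 -0.042] x [-0.981  0.076 -0.179] gap 85.1 F [ 0.3 -1.5 -0.5]
[ -54.18  -57.91  118.39    6.69  110.79 -136.66]
```

Run:
```python
from h import *; from geo import *
o=ctrl.get_obs();M=R(o['tcp_rot'])
inc(o,[(305,-75,430)])
```

```text
(305, -75, 430) [-1.66, 1.94, 1.45]
```

Call:
carry_out --pt "-0.6 0.6 0.5 0" --pt "-1.2 1.3 1 0" --pt "-1.7 1.9 1.4 0" --pt "-1.7 1.9 1.4 0"

```text
t: 24.68
position: [308.9, -72.1, 428.6]
tcp_rot: [-177.8, 10.2, 176.2]
wrist_force: [-0.9, 0.7, -0.8]
finger_gap: 85.4
```

Call:
carry_out --pt "1 0.1 -0.2 0"

```text
t: 24.77
position: [274.4, -69.4, 429.6]
tcp_rot: [-177.9, 9.5, 176.0]
wrist_force: [-1.1, -1.7, 0.6]
finger_gap: 85.6
```

Call:
carry_out --pt "1 0.1 -0.2 0"

```text
t: 24.85
position: [262.3, -70.5, 440.8]
tcp_rot: [-178.0, 8.3, 175.6]
wrist_force: [0.7, -0.9, 0.3]
finger_gap: 85.4
```

Call:
carry_out --pt "1 0.1 -0.2 0"

```text
t: 24.93
position: [253.4, -72.4, 455.0]
tcp_rot: [-178.1, 7.3, 175.5]
wrist_force: [0.4, -0.6, 1.8]
finger_gap: 85.1
```

Call:
carry_out --pt "1 0.1 -0.2 0"

```text
t: 25.02
position: [243.4, -74.1, 469.1]
tcp_rot: [-178.3, 6.2, 175.4]
wrist_force: [0.0, -0.7, 0.1]
finger_gap: 85.2
```

Call:
carry_out --pt "1 0.1 -0.2 0"

```text
t: 25.1
position: [232.3, -76.1, 484.0]
tcp_rot: [-178.6, 5.0, 175.4]
wrist_force: [-0.2, 0.0, 0.4]
finger_gap: 85.4
```

Run:
```python
from h import *; from geo import *
o=ctrl.get_obs();M=show(o);print(o['joint_positions'].round(2))
inc(o,[(305,-75,430)])
```

```text
t 25.1 pos [232.3 -76.1 484. ] gp [236.9 -77.8 430.2] tilt 5.15 zaz -20.3 y [ 0.083  0.996 -0.024] x [-0.993  0.081 -0.086] gap 85.4 F [-0.2  0.   0.4]
[ -37.14  -57.92  117.57    1.65  115.41 -121.67]
(305, -75, 430) [-1.68, 0.21, 1.5]
```

Call:
carry_out --pt "1 0.1 -0.2 0"

```text
t: 25.18
position: [220.2, -78.7, 500.0]
tcp_rot: [-178.9, 3.8, 175.3]
wrist_force: [0.7, 0.1, -0.3]
finger_gap: 85.2
```

Call:
carry_out --pt "1 0.1 -0.2 0"

```text
t: 25.27
position: [206.8, -81.8, 517.3]
tcp_rot: [-179.3, 2.7, 175.3]
wrist_force: [-0.5, 0.4, -0.2]
finger_gap: 85.5
```

Call:
carry_out --pt "1 0.1 -0.2 0"

```text
t: 25.35
position: [191.8, -85.6, 535.7]
tcp_rot: [-179.6, 1.7, 175.3]
wrist_force: [-0.4, -0.7, -0.6]
finger_gap: 85.8
```

Run:
```python
from h import *; from geo import *
o=ctrl.get_obs();M=show(o);print(o['joint_positions'].round(2))
```

```text
t 25.35 pos [191.8 -85.6 535.7] gp [193.3 -86.  481.7] tilt 1.7 zaz -17.35 y [ 0.082  0.997 -0.007] x [-0.996  0.081 -0.029] gap 85.8 F [-0.4 -0.7 -0.6]
[ -45.58  -57.92  112.24    0.97  124.18 -130.36]
```

Call:
carry_out --pt "0.9 0.1 -0.2 0"

```text
t: 25.43
position: [176.5, -89.1, 554.1]
tcp_rot: [-180.0, 0.8, 175.3]
wrist_force: [-0.1, -1.2, 0.4]
finger_gap: 85.5
```

Call:
carry_out --pt "-0.9 -0.2 0.7 0" --pt "-1.8 -0.4 1.4 0" --pt "-2.6 -0.6 2 0" --pt "-2.6 -0.6 2 0" --pt "-2.6 -0.6 2 0"

```text
t: 25.85
position: [280.9, -122.1, 471.6]
tcp_rot: [179.8, 0.5, 175.3]
wrist_force: [-0.7, 0.5, 0.1]
finger_gap: 85.2
```

Run:
```python
from h import *; from geo import *
o=ctrl.get_obs();M=show(o);print(o['joint_positions'].round(2))
inc(o,[(491,-303,300)])
```

```text
t 25.85 pos [ 280.9 -122.1  471.6] gp [ 281.4 -122.   417.6] tilt 0.54 zaz 14.4 y [0.081 0.997 0.003] x [-0.997  0.081 -0.009] gap 85.2 F [-0.7  0.5  0.1]
[ -37.81  -45.68  113.41    0.46  111.94 -122.99]
(491, -303, 300) [-5.56, -4.09, 4.33]
```

Call:
carry_out --pt "-0.8 -0.6 0.6 0" --pt "-1.6 -1.2 1.2 0" --pt "-2.4 -1.7 1.8 0" --pt "-3.1 -2.3 2.4 0" --pt "-3.8 -2.8 3 0" --pt "-4.5 -3.4 3.6 0" --pt "-5.2 -3.9 4 0" --pt "-5.4 -4.1 4.2 0" --pt "-5.4 -4.1 4.2 0" --pt "-5.4 -4.1 4.2 0"

```text
t: 26.68
position: [484.7, -304.2, 310.5]
tcp_rot: [-180.0, 0.8, 175.3]
wrist_force: [-0.6, -0.1, -0.1]
finger_gap: 85.4
```

Run:
```python
from h import *; from geo import *
o=ctrl.get_obs();M=show(o);print(o['joint_positions'].round(2))
grab('wrist','wrist9')
```

```text
t 26.68 pos [ 484.7 -304.2  310.5] gp [ 485.4 -304.2  256.5] tilt 0.79 zaz -5.02 y [ 0.083  0.997 -0.   ] x [-0.996  0.083 -0.014] gap 85.4 F [-0.6 -0.1 -0.1]
[ -39.73   -4.73   99.45    0.45   84.63 -125.03]
```

View pics/wrist9.png

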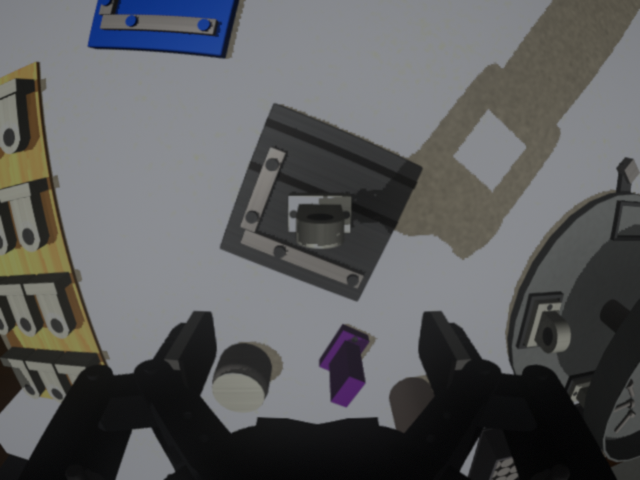

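Run:
```python
import cv2
a=cv2.imread('pics/wrist9.png')[95:305,215:425]; a=cv2.convertScaleAbs(a,alpha=1.6); cv2.imwrite('pics/c12.png',cv2.resize(a,(588,588),interpolation=cv2.INTER_CUBIC))
```

```text
(no output)
```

View pics/c12.png

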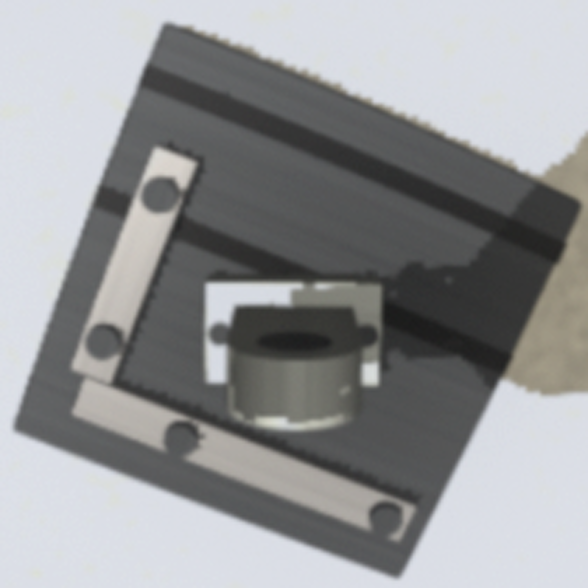

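Run:
```python
from h import *
f=np.load('pics/wrist9.npz'); g=cv2.cvtColor(f['p'],cv2.COLOR_RGB2GRAY)
def c2(x,y): return 215+np.array(x)/2.8-0.32, 95+np.array(y)/2.8-0.32
# stops mask bright
m=((g>85)&(g<200)).astype(np.uint8)
def W(cx,cy,z): return wray(f,*c2(cx,cy),z)[:,:2]
foot=W([205,382,381,205],[283,280,384,383],36); print('foot',foot.round(1).tolist(),foot.mean(0)); 
e=[foot[1]-foot[0],foot[2]-foot[3]]; print([ (np.linalg.norm(v),np.degrees(np.arctan2(v[1],v[0]))) for v in e],np.linalg.norm(foot[3]-foot[0]),np.linalg.norm(foot[2]-foot[1]))
# subpixel inner edges: gradient along normal sample in crop coordinates
def edge(p0,p1,n=25):
    p0=np.array(p0,float);p1=np.array(p1,float);d=(p1-p0)/np.linalg.norm(p1-p0);nn=np.array([-d[1],d[0]])
    out=[]
    for t in np.linspace(.08,.92,n):
        c=p0+(p1-p0)*t; s=np.arange(-20,20.1,.5); q=c+s[:,None]*nn
        u,v=c2(q[:,0],q[:,1]); val=cv2.remap(g.astype(np.float32),u.astype(np.float32)[None],v.astype(np.float32)[None],cv2.INTER_LINEAR)[0]
        gr=np.abs(np.gradient(cv2.GaussianBlur(val[None],(9,1),2)[0])); k=np.argmax(gr); out.append(q[k])
    return np.array(out)
def line(P):
    vx,vy,x0,y0=cv2.fitLine(P.astype(np.float32),cv2.DIST_HUBER,0,.01,.01).ravel(); return np.array([vx,vy]),np.array([x0,y0])
E={}
for nm,a,b in [('backin',(140,392),(410,497)),('sidein',(190,175),(122,375)),('backout',(75,412),(395,540)),('sideout',(150,150),(72,370))]:
    q=edge(a,b); P=W(q[:,0],q[:,1],30); d,x=line(P); E[nm]=(d,x); print(nm,np.degrees(np.arctan2(d[1],d[0])).round(2),x.round(1), np.abs((P-x)@np.array([-d[1],d[0]])).mean().round(2))
d,x=E['backin'];e2,y=E['sidein']
A=np.array([d,-e2]).T; s=np.linalg.solve(A,y-x); corner=x+s[0]*d; print('corner',corner)
ex=-e2 if e2[0]<0 else e2; ey=np.array([-ex[1],ex[0]]); print('nest from corner',corner-18*ex+30*ey,'yaw side',np.degrees(np.arctan2(ex[1],ex[0])))
for k in('backout','sideout'):
    n=np.array([-E[k[:-3]+'in'][0][1],E[k[:-3]+'in'][0][0]]); print(k,'thick',(E[k][1]-E[k[:-3]+'in'][1])@n)
```

```text
foot [[469.1, -330.3], [472.9, -271.0], [509.3, -273.5], [504.1, -333.9]] [ 488.86242279 -302.18487242]
[(np.float64(59.40255764028999), np.float64(86.37915265018897)), (np.float64(60.69272561282469), np.float64(85.02165160477277))] 35.104860433008945 36.515959820034986
backin 62.53 [ 533.  -312.4] 0.43
sidein -27.37 [ 470.6 -351.1] 0.16
backout 62.56 [ 547.3 -318.7] 0.27
sideout -27.74 [ 463.6 -365. ] 0.35
corner [ 503.88516 -368.38403]
nest from corner [ 501.69284 -333.46707] yaw side -27.371042
backout thick -15.633996
sideout thick -15.503915
```

Run:
```python
from h import *; from geo import *
o=ctrl.get_obs();inc(o,[(488.3,-302.2,200),(488.3,-302.2,120)])
```

```text
(488.3, -302.2, 200) [-0.04, 0.05, 2.8]
(488.3, -302.2, 120) [-0.01, 0.05, 4.8]
```

Call:
carry_out --pt "0 0 0.7 0" --pt "0 0.05 1.6 0" --pt "-0.04 0.05 2.5 0" --pt "-0.03 0.05 3.3 0" --pt "-0.02 0.05 4 0" --pt "-0.01 0.05 4.5 0" --pt "-0.01 0.05 4.8 0" --pt "-0.01 0.05 4.8 0" --pt "-0.01 0.05 4.8 0"

```text
t: 27.48
position: [488.6, -302.1, 119.9]
tcp_rot: [-179.9, 1.0, 175.3]
wrist_force: [0.2, -1.1, 0.5]
finger_gap: 85.4
```

Call:
carry_out --pt "0 0 0 0" --pt "0 0 0 0" --pt "0 0 0 0" --pt "0 0 0 0" --pt "0 0 0 0" --pt "0 0 0 0" --pt "0 0 0 0" --fingers 1

```text
t: 28.07
position: [489.0, -302.5, 119.5]
tcp_rot: [-179.9, 1.0, 175.3]
wrist_force: [-0.9, -0.4, 7.1]
finger_gap: 39.3
```

Run:
```python
from h import *; from geo import *
o=ctrl.get_obs();M=show(o);print(o['joint_positions'].round(2),o['tcp_rot'])
grab('wrist','wrist10')
```

```text
t 28.07 pos [ 489.  -302.5  119.5] gp [ 489.9 -302.6   65.5] tilt 0.98 zaz -11.23 y [ 0.082  0.997 -0.002] x [-0.997  0.082 -0.017] gap 39.3 F [-0.9 -0.4  7.1]
[ -39.32    6.52  107.46    0.51   65.16 -124.85] [-179.88812564    0.9744875   175.32181427]
```

View pics/wrist10.png

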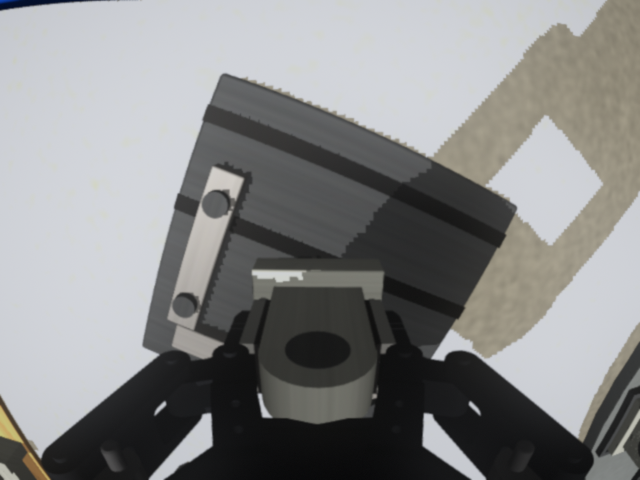

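Call:
carry_out --pt "0 0 -0.1 0" --pt "0 0 -0.15 0.5" --pt "0 0 -0.15 1.5" --pt "0 0 -0.15 2.5" --pt "0 0 -0.15 3.5" --pt "0 0 -0.15 4.2" --pt "0 0 -0.15 4.55" --pt "0 0 -0.15 4.55" --pt "0 0 -0.15 4.55" --pt "0 0 -0.15 4.55"

```text
t: 28.95
position: [487.6, -301.4, 123.2]
tcp_rot: [179.7, 0.7, 152.6]
wrist_force: [-0.3, 0.5, -2.1]
finger_gap: 39.6
```

Run:
```python
from h import *; from geo import *
o=ctrl.get_obs();M=show(o);print(o['joint_positions'].round(2),o['tcp_rot'],np.degrees(np.arctan2(M[1,1],M[0,1]))-90)
th=np.radians(-27.4);ex=np.array([np.cos(th),np.sin(th),0]);ey=np.array([-ex[1],ex[0],0]);n=np.array([501.7,-333.5,0])
p=o['position']+54*M[:,2]
print('gp in nest',(p-n)@ex,(p-n)@ey)
for a,b in [(-6,6),(0,0)]:
    q=n+a*ex+b*ey; d=q-p; d[2]=0; print((a,b),(d@M/40).round(3))
```

```text
t 28.95 pos [ 487.6 -301.4  123.2] gp [ 488.4 -301.4   69.2] tilt 0.79 zaz -3.67 y [0.46  0.888 0.006] x [-0.888  0.46  -0.013] gap 39.6 F [-0.3  0.5 -2.1]
[ -39.32    6.11  107.5     0.5    65.75 -102.14] [179.68255395   0.72260086 152.61437862] -27.381617889832874
gp in nest -26.582860930364706 22.335819785981712
(-6, 6) [-0.514 -0.409  0.004]
(0, 0) [-0.664 -0.559  0.005]
```

Call:
carry_out --pt "-0.25 -0.2 0 0" --pt "-0.5 -0.4 0 0" --pt "-0.5 -0.4 0 0" --pt "-0.5 -0.4 0.05 0" --pt "-0.5 -0.4 0.09 0" --pt "-0.5 -0.4 0.09 0" --pt "-0.5 -0.4 0.09 0"

```text
t: 29.53
position: [498.1, -324.5, 120.1]
tcp_rot: [179.7, 0.7, 152.6]
wrist_force: [-0.1, 0.0, -3.0]
finger_gap: 39.2
```

```bash
cat > nst.py <<'E'
from h import *; from geo import *
o=ctrl.get_obs();M=show(o)
th=np.radians(-27.4);ex=np.array([np.cos(th),np.sin(th),0]);ey=np.array([-ex[1],ex[0],0]);n=np.array([501.7,-333.5,0])
p=o['position']+54*M[:,2]
print('gp in nest',(p-n)@ex,(p-n)@ey,'yaw',np.degrees(np.arctan2(M[1,1],M[0,1]))-90,'F nest',o['wrist_force']@ex,o['wrist_force']@ey)
E
python3 nst.py
```

```text
t 29.53 pos [ 498.1 -324.5  120.1] gp [ 498.9 -324.6   66.1] tilt 0.81 zaz -4.01 y [0.46  0.888 0.006] x [-0.888  0.46  -0.013] gap 39.2 F [-0.1  0.  -3. ]
gp in nest -6.603691211959774 6.651273327518372 yaw -27.40248515287371 F nest -0.07597054094957621 -0.03394390673705599
```

Call:
carry_out --pt "0 -0.06 0 0" --pt "0 -0.12 0 0" --pt "0 -0.16 0 0" --pt "0 -0.16 0 0" --pt "0 -0.16 0 0"

```text
t: 29.95
position: [495.6, -330.4, 120.5]
tcp_rot: [179.6, 0.8, 152.6]
wrist_force: [1.4, 3.5, -3.1]
finger_gap: 39.3
```

```bash
python3 nst.py
```

```text
t 29.95 pos [ 495.6 -330.4  120.5] gp [ 496.4 -330.4   66.5] tilt 0.86 zaz -1.94 y [0.461 0.888 0.006] x [-0.887  0.461 -0.013] gap 39.3 F [ 1.4  3.5 -3.1]
gp in nest -6.1150442098853635 0.28431949204677903 yaw -27.430658500674753 F nest -0.4098188992932654 3.7774872853525556
```

Call:
carry_out --pt "-0.06 -0.02 0 0" --pt "-0.12 -0.02 0 0" --pt "-0.15 -0.02 0 0" --pt "-0.15 -0.02 0 0" --pt "-0.15 -0.02 0 0"

```text
t: 30.37
position: [500.2, -333.0, 119.8]
tcp_rot: [179.6, 0.6, 152.6]
wrist_force: [-0.6, 5.4, -2.0]
finger_gap: 39.0
```

```bash
python3 nst.py
```

```text
t 30.37 pos [ 500.2 -333.   119.8] gp [ 500.9 -332.9   65.8] tilt 0.75 zaz 8.38 y [0.461 0.888 0.008] x [-0.888  0.461 -0.011] gap 39.0 F [-0.6  5.4 -2. ]
gp in nest -1.0448800492750807 0.17576430630867654 yaw -27.422372047400977 F nest -3.031352693538108 4.46284815003767
```

Call:
carry_out --pt "-0.03 -0.02 0 0" --pt "-0.03 -0.02 0.02 0" --pt "-0.03 -0.02 0.03 0" --pt "-0.03 -0.02 0.03 0"

```text
t: 30.7
position: [500.7, -333.4, 119.8]
tcp_rot: [179.5, 0.5, 152.6]
wrist_force: [-4.1, 11.5, 7.6]
finger_gap: 39.1
```

```bash
python3 nst.py
python3 - <<'E'
from h import *
grab('wrist','wrist11')
E
```

```text
t 30.7 pos [ 500.7 -333.4  119.8] gp [ 501.3 -333.2   65.8] tilt 0.69 zaz 21.83 y [0.461 0.888 0.009] x [-0.888  0.461 -0.008] gap 39.1 F [-4.1 11.5  7.6]
gp in nest -0.5010440367915705 0.08300256669893281 yaw -27.42840062354859 F nest -8.965128256820723 8.288668675185445
```

View pics/wrist11.png

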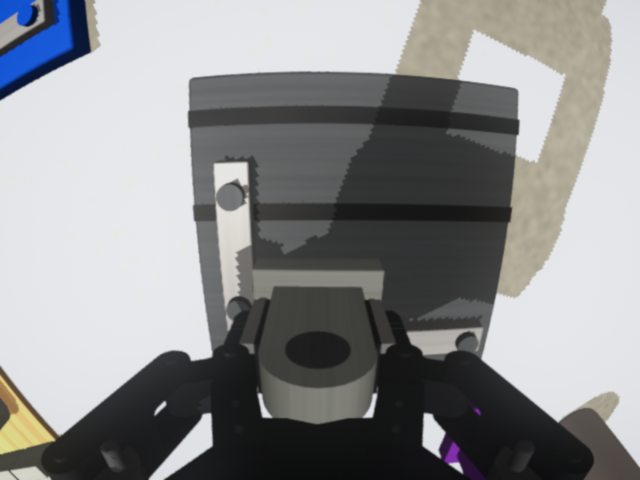

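Seated: contact on both stops and on the plate. Release and rise.

Call:
carry_out --pt "0 0 0 0" --pt "0 0 0 0" --pt "0 0 0 0" --pt "0 0 0 0" --pt "0 0 0 0" --pt "0 0 0 0" --pt "0 0 0 0" --pt "0 0 -0.5 0" --pt "0 0 -1.2 0" --pt "0 0 -2 0" --pt "0 0 -3 0" --pt "0 0 -4 0" --pt "0 0 -4.8 0" --pt "0 0 -4.8 0" --pt "0 0 -4.8 0" --fingers -1

```text
t: 32.0
position: [499.2, -336.0, 315.0]
tcp_rot: [179.8, 1.2, 152.6]
wrist_force: [0.2, 0.6, -1.2]
finger_gap: 85.5
```

```bash
python3 nst.py
python3 - <<'E'
from h import *
grab('wrist','wrist12');grab('scene','scene12');grab('side','side12')
a=cv2.imread('pics/wrist12.png')[95:305,215:425]; a=cv2.convertScaleAbs(a,alpha=1.5); cv2.imwrite('pics/c13.png',cv2.resize(a,(588,588),interpolation=cv2.INTER_CUBIC))
E
```

```text
t 32.0 pos [ 499.2 -336.   315. ] gp [ 500.2 -336.3  261. ] tilt 1.18 zaz -17.32 y [0.461 0.888 0.004] x [-0.887  0.461 -0.02 ] gap 85.5 F [ 0.2  0.6 -1.2]
gp in nest 0.01636110835300669 -3.195169525934995 yaw -27.424655770656337 F nest -0.04732817072610572 0.6189538917649073
```

View pics/c13.png

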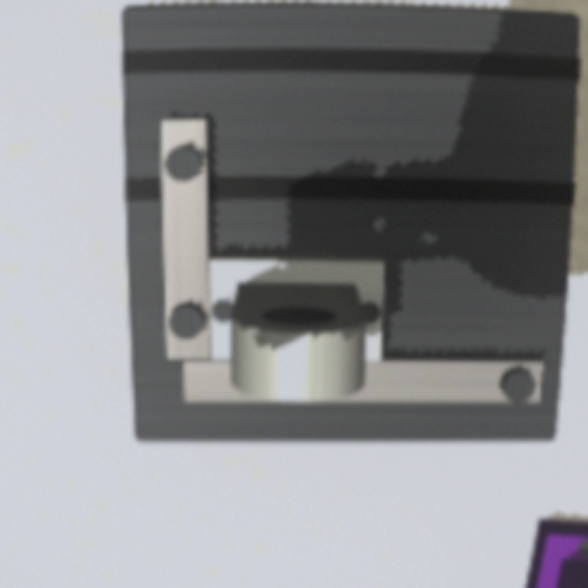

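View pics/side12.png

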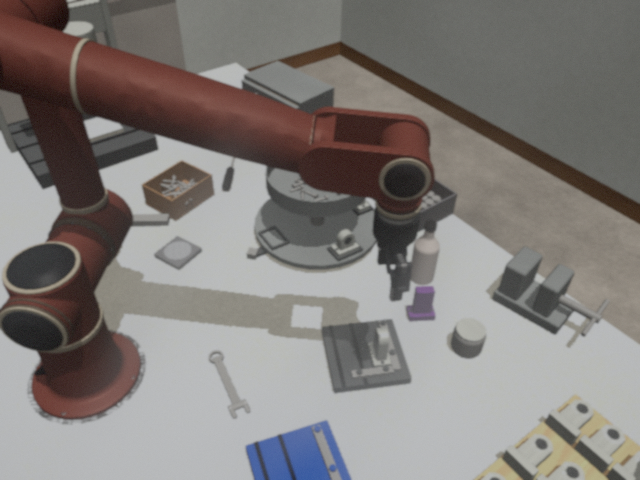

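Run:
```python
from h import *
f=np.load('pics/wrist12.npz')
def W(x,y,z): return wray(f,215+np.array(x)/2.8-.32,95+np.array(y)/2.8-.32,z)[:,:2]
th=np.radians(-27.4);ex=np.array([np.cos(th),np.sin(th)]);ey=np.array([-ex[1],ex[0]])
def N(P): return np.stack([P@ex,P@ey],-1)
bi=N(W([400,450,500,540],[361]*4,30)); si=N(W([211,212,212],[130,180,240],30))
print('back inner x',bi[:,0].round(1),'side inner y',si[:,1].round(1))
ft=N(W([211,384,383],[260,260,360],36)); print('foot corners(rob-left..)',ft.round(1))
c=ft[1]; print('centre est rel nest', ft[0:2,0].mean()+18-(bi[:,0].mean()-18), ft[1,1]-30-(si[:,1].mean()+30), 'foot yaw',np.degrees(np.arctan2(ft[1,0]-ft[0,0],ft[1,1]-ft[0,1])))
```

```text
back inner x [616.6 616.5 616.4 616.2] side inner y [-93.4 -93.3 -93.5]
foot corners(rob-left..) [[579.4 -93.6]
 [579.3 -35.1]
 [614.5 -34.5]]
centre est rel nest -1.1168403522237895 -1.64869649948362 foot yaw -0.08633532559502559
```

View pics/scene12.png

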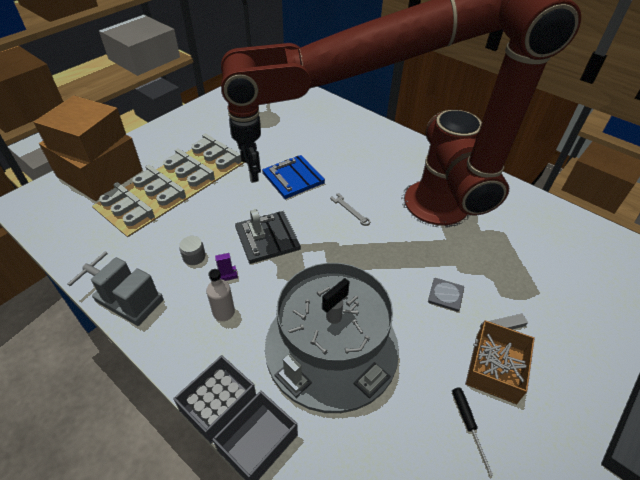

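Run:
```python
from rig import ctrl
print(ctrl.close_job())
```

```text
the job is handed in; nothing more can be done
None
```

I handed the job in at about 32 s. The eye bracket stands released and upright on the dark fixture, up against both stops. No verdict came back.

**What I did**
- I turned the rack about 45° by its handle, until the eye bracket stood at the pointer. Then I lifted it out with the gripper tilted about 40° and set it on the middle of the fixture.
- I regripped it with the tool upright, squared it to -27.4° and pushed it in until both stops pushed back with about 8–9 N. Then I let go.
- The moves offer no tilt command. I built the tilt up, and later took it out, by pushing against the arm's reach and joint limits in many short calls. Joint readings sat at the stated limits (the elbow once read 3.149° against a limit of 3.15°, which may be rounding).

**Last checks**
- **Fit:** the final wrist picture puts the foot about 1.1 mm off in x and 1.6 mm off in y, and 0.1° off square. The y error points into the side stop, which cannot be real, and the foot measured 58.5 mm wide instead of 60. So I take these errors as measurement error of 1–2 mm, inside the 3 mm limit.
- **Fixture position:** the separate camera estimates of the fixture differed by up to 5 mm, so I relied on the stop contact for the final position.
- **Other brackets:** the last pictures show the short, straight and stub brackets standing in their pockets.

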